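Set up the marquetry bench for pressing a sunburst

ROBOT

A 6-joint arm with a two-finger parallel gripper is mounted at the origin on the work surface. World frame = base frame: x ahead of the robot, y to its left, z up, the work surface at z = 0. Lengths are in mm, angles in rad, forces in N, time in s.
With the tool pointing down it reaches from about 275 to 750 mm from the base axis. Payload 10.2 kg.
Tool frame: the origin (TCP) lies midway between the tips of the shut fingers; the grasp point (between the pads) lies 19 mm behind it; z points along the fingers, y is the line along which they close (so a half turn about z gives the same grasp; the last joint's range is limited). The gripper opens to 85 mm and grips with 20 to 120 N. Pads are 22 mm wide; open, the fingers measure 114 mm over their backs; the gripper's body (76 mm by 85 mm) begins 54 mm behind the grasp point. The pads swing forward as they close: fully open they stand 13 mm farther back than shut.
Start: joints at [-1.496, 0.313, 1.498, -0, 1.331, -0.223], TCP at [154.031, -501.902, 231.294] pointing down, gripper open.
Joint ranges: [-2.94, 2.94], [-0.97, 2.17], [0.19, 2.56], [-1.23, 4.37], [0.02, 3.11], [-2.88, 2.88]. Speed limits (rad/s): [2.39, 2.39, 3.01, 3.14, 3.14, 3.14].

INTERFACE

Orientations are given as a unit quaternion [w, x, y, z].
In Python, from rig import ctrl gives the robot as it stands.
- The arm moves only by the tool send_rows, never from a script. Its argument "targets" is a list of rows, each an object with "offset": the shift along the world's x, y, z in cm, a list of three; "spin": the turn about the world's z in rad. A call has 1 to 8 rows; each row is the pose to reach, as a shift and turn from the pose commanded when the call began; what a row does not reach only later rows make up. A row lasts 1/12 s, in which the tool goes at most 41.7 mm and 7.16 degrees, less where a joint would pass 70% of its speed; a pose out of reach is approached as far as the arm can. A call with a gripper value outside its range is refused whole. "grip" is the opening, from 0 (shut) to 1 (fully open), set as the call begins (left out, the last holds). The fingers move at their own pace and stop on an object; "squeeze" is the grip in N (left out, the last holds). Time passes only in rows, so rows that repeat a pose let the fingers close. It gives the time, the measured TCP pose, the force, the opening and the grip force at its end, in the units of the state.
- ctrl.sense(): the state, without advancing time (a new reading comes with each control period).
- ctrl.capture(name): name is "scene" or "top"; returns (picture, depth): 420x560x3 uint8, red, green, blue; 420x560 float32, mm along the optical axis (not along the pixel's ray), 0 where there is no reading.
- ctrl.calibration(name): a dict with "fx", "fy", "cx", "cy" (pixels), "k1" (the pictures are not rectified: a ray, as slopes to the right and down, at radius r is drawn at 1 + k1 r^2 times it, then the intrinsics apply), "view" (4x4, takes a point from world to camera coordinates). Camera axes: x right, y down, z forward; pixel columns grow to the right and rows downward; lengths in mm; the calibration is good to about 2 mm. A picture is of the moment at which its call begins. calibration takes no time and is no camera call.
- ctrl.finish_job(): hands the job in; it is judged then, once.
Trained networks look in the newest picture that a camera, given by its name, has taken for a name from the list of things; names that differ only in an ending like _2 or _b are one class to them, and where a whole thing is asked for, a point or a joint stands for the part that bears it (a point fixed in the world has none). Each returns a list of dicts, best first, with "conf" (0 to 1); they miss things now and then, are a little off and sometimes report something else, mostly with a low value. They report only what shows in the picture. A call takes as long as a camera call. They do not tell look-alikes from the thing itself.
- ctrl.search_frame(camera, query): "box" ([left, top, right, bottom] in pixels, round what is visible of it).
- ctrl.place_of(camera, query): "uv" ([column, row] in pixels: a listed point, or the origin of a listed thing).
The state is a dict: "time_s": time; "joints": joint angles; "dq": joint speeds; "tau": joint torques, N m; "eef_pos": TCP position; "ee_rot": TCP orientation; "force": force on the tool from outside, world axes, zero at the start; "wrist_torque": the same for the moment, N m; "grip_width": opening from 0.0 (shut) to 1.0 (fully open); "grip_force": force on a finger pad.
Only numpy, scipy, OpenCV 4.12 (cv2) and the standard library are available. Lean on these libraries where they do the work, as an engineer would, in place of code of your own. Each camera call takes 0.05 s, during which the arm holds its last target. There are 200 camera calls.

TASK

Get the marquetry bench ready for pressing: slide the glue pot along the warmer, without lifting it, from the dark heated disc into the middle of the plain ring, and turn the angle table by its knob until its scale reads 30 degrees at the index line. Once it is set, take the terracotta weight off the wooden board and stand it upright in the middle of the circle on the sunburst panel, leaving the table at 30. Clear every paste jar from the bench onto the wooden board, upright and with its whole foot on the board, and leave the tin and the rule alone.

Things in the scene. Friction and masses are not known exactly. Their poses are not given: they have to be found in the camera images.
- warmer: Glue warmer: a flat fixed metal slab, 150 mm (x) by 350 mm (y), its flat top 20 mm above the bench, no rim. Origin: centre of its underside. Its long side lies along its y axis.
- warmer_top (a point): Centre of the warmer's flat top, 20 mm above the bench; axes as the warmer's.
- heat_disc: Flat dark disc, 136 mm diameter, flush with the warmer's top at one end: the heated spot. It and the plain ring lie 180 mm apart, centre to centre, either way round. Origin: its centre, on the warmer's top.
- rest_ring: Thin flat painted circle, 132 mm inside diameter, flush with the warmer's top at the other end: the resting place. Origin: its centre, on the warmer's top.
- pot: Closed low steel glue pot, 110 mm diameter; fixed lid 114 mm wide, its top 50 mm above the underside, with an upright round wooden knob, 26 mm diameter, from 50 to 92 mm. About 0.7 kg; slides with some 7 N pushed low on its side or moved by the knob with the fingers closed along the direction of travel (pinched across it, it tips). Starts on the heat disc. Origin: centre of its underside.
- angle_base: Fixed round black base of the angle table, 240 mm diameter, 16 mm high. Origin: centre of its underside, on the turning axis. Its x axis points from the axis to the index line.
- index_line (a point): Middle of the index line, a short white radial line on the base's top just outside the turning disc, 108 mm from the axis.
- dial (a joint): Turning disc (190 mm diameter): joint value in rad = scale reading at the index line; grows counter-clockwise from above. Stops at 0 and 2.1 (120 degrees), starts between 68 and 115 degrees, takes about 2 N at the knob, stays where left. Ticks on its rim every 10 degrees, longer at 30, 60, 90, 120, widest at 0; numbers run clockwise round the disc from 0 to 120.
- dial_knob (a point): Centre of the top of the disc's upright round black knob: 18 mm diameter, 38 mm tall above the disc's top, 80 mm from the axis. It turns with the disc; seen from above it stands at the joint angle + 110 degrees, counter-clockwise from the index line.
- panel_centre (a point): Centre of the disc's top, 30 mm above the bench, on the turning axis: the middle of the sunburst panel, where a thin dark circle of 88 mm inside diameter shows where the weight stands.
- board: Fixed flat dark wooden board, 240 by 240 mm, 12 mm thick, no rim. Origin: centre of its underside; x and y along its edges.
- board_top (a point): Centre of the board's top, 12 mm above the bench; axes as the board's.
- weight: Pressing weight: a closed plain terracotta-coloured round crock, 64 mm diameter, 72 mm high (straight wall up to 60 mm, lid 58 mm diameter), about 0.6 kg. Starts upright on the board. Origin: centre of its underside; z is its upright axis.
- jar0: Squat clear jar half full of white paste with a flat metal lid: 60 mm diameter, 70 mm high (straight wall up to 55 mm, lid 56 mm diameter), about 0.2 kg. Origin: centre of its underside; z is its upright axis. It starts upright on the bench in front of the warmer. Three to five such jars are there in any one run; the others are absent (None).
- jar1: Squat clear jar half full of white paste with a flat metal lid: 60 mm diameter, 70 mm high (straight wall up to 55 mm, lid 56 mm diameter), about 0.2 kg. Origin: centre of its underside; z is its upright axis. It starts upright on the bench in front of the warmer. Three to five such jars are there in any one run; the others are absent (None).
- jar2: Squat clear jar half full of white paste with a flat metal lid: 60 mm diameter, 70 mm high (straight wall up to 55 mm, lid 56 mm diameter), about 0.2 kg. Origin: centre of its underside; z is its upright axis. It starts upright on the bench in front of the warmer. Three to five such jars are there in any one run; the others are absent (None).
- jar3: Squat clear jar half full of white paste with a flat metal lid: 60 mm diameter, 70 mm high (straight wall up to 55 mm, lid 56 mm diameter), about 0.2 kg. Origin: centre of its underside; z is its upright axis. It starts upright on the bench in front of the warmer. Three to five such jars are there in any one run; the others are absent (None).
- jar4: Squat clear jar half full of white paste with a flat metal lid: 60 mm diameter, 70 mm high (straight wall up to 55 mm, lid 56 mm diameter), about 0.2 kg. Origin: centre of its underside; z is its upright axis. It starts upright on the bench in front of the warmer. Three to five such jars are there in any one run; the others are absent (None).
- wax_tin: A bystander, to be left where it is. Origin: centre of its underside. Flat steel tin, 72 mm diameter, 30 mm high, on the bench beyond the warmer, to one side.
- rule: A bystander, to be left where it is. Origin: centre of its underside. Flat steel rule, 30 by 150 by 5 mm, on the bench beyond the warmer, to one side.
Things that resemble listed ones, but are neither listed nor needed, are in the scene too. Leave any turquoise look-alike of the jar0 alone. Leave any yellow look-alike of the jar3 alone.

How it is judged:
By the outcome, as a careful person would: the job done as asked, in the order asked, and still so for the second after the job is handed in, with the robot touching nothing.
Of jar0, jar1, jar2, jar3, jar4 only 3 to 5 are there at a start; the rules pass over those that are not, and their reading is None.
At some moment in a run one of jar0, jar1, jar2, jar3, jar4, weight may be knocked a few centimetres aside while the robot is not near it.
It also fails if it takes over 210 s, if anything falls off the work surface, if the arm or the gripper's body presses on something with over 40 N, if the wrist force passes 120 N, or if a joint passes its speed limit or range.

## Working session

There is one attempt and no reset: what is moved stays moved. The work goes in short steps, Python scripts to look and compute and a tool call to move; the robot and the scene stay as the last step left them, time stands still between calls to the robot, and variables do not carry over. Pictures are saved under pics/ and viewed, at most 14 in all, crops included, and the job is handed in when it is done.

Besides the shell and the picture viewer there is one more tool, called in YAML: its name, and indented under it one key for each argument. send_rows: Moves the arm, as the interface text tells. Its arguments: {"type":"object","properties":{"targets":{"type":"array"},"grip":{"type":"number"},"squeeze":{"type":"number"}},"required":["targets"]}

```bash
mkdir -p pics; cat > h.py <<'E'
import numpy as np, cv2
from rig import ctrl
def ray(cam,uv):
    c=ctrl.calibration(cam); d=np.array([(uv[0]-c["cx"])/c["fx"],(uv[1]-c["cy"])/c["fy"]])
    u=d.copy()
    for _ in range(20): u=d/(1+c["k1"]*(u@u))
    V=np.array(c["view"]); R=V[:3,:3]; t=V[:3,3]
    return -R.T@t, R.T@np.array([u[0],u[1],1.])
def at_z(cam,uv,z):
    o,d=ray(cam,uv); return o+d*(z-o[2])/d[2]
def at_d(cam,uv,depth):
    o,d=ray(cam,uv); return o+d*depth
def proj(cam,p):
    c=ctrl.calibration(cam); V=np.array(c["view"]); q=V[:3,:3]@np.array(p,float)+V[:3,3]
    u=q[:2]/q[2]; u=u*(1+c["k1"]*(u@u)); return np.array([u[0]*c["fx"]+c["cx"],u[1]*c["fy"]+c["cy"]])
def shot(cam,name):
    im,d=ctrl.capture(cam); cv2.imwrite(f"pics/{name}.png",im[:,:,::-1]); np.save(f"pics/{name}.npy",d); return im,d
E
python3 - <<'E'
from h import *
print({k:v for k,v in ctrl.sense().items()})
for cam in("top","scene"):
    im,d=shot(cam,cam+"0")
    c=ctrl.calibration(cam); o,r=ray(cam,(c["cx"],c["cy"])); print(cam,o.round(),r.round(2),c["fx"],c["k1"])
    for q,z in [("warmer_top",20),("heat_disc",20),("rest_ring",20),("pot",20),("angle_base",0),("index_line",16),("dial_knob",68),("panel_centre",30),("board_top",12),("weight",12),("jar0",0),("wax_tin",0),("rule",0)]:
        print(q,[(np.round(x["uv"]).tolist(),round(x["conf"],2),at_z(cam,x["uv"],z)[:2].round(0).tolist()) for x in ctrl.place_of(cam,q)][:8])
E
```

```text
{'time_s': 0.0, 'joints': array([-1.49640195e+00,  3.13484270e-01,  1.49843407e+00, -2.31759130e-05,
        1.33099998e+00, -2.23392402e-01]), 'dq': array([-0.00066269, -0.00034676,  0.00011929, -0.00165475,  0.00024129,
        0.00104812]), 'tau': array([ 3.04856012e-04, -4.12265003e+01, -2.59744084e+01, -1.22622987e-04,
        4.13034431e-03, -2.38682009e-05]), 'eef_pos': array([ 154.00471091, -501.63601164,  230.71867328]), 'ee_rot': array([-6.61836511e-04,  9.88935216e-01,  1.48346553e-01,  3.81117275e-05]), 'force': array([-0.49374611, -0.48561657, -0.45575502]), 'wrist_torque': array([-0.0480164 ,  0.09019526,  0.02514293]), 'grip_force': 0.0, 'grip_width': 0.9991724069709104}
top [ 258.   31. 1283.] [ 0.2   0.02 -0.98] 517.5853375564031 0.006017368125248857
warmer_top [([298.0, 157.0], 0.82, [670.0, 4.0])]
heat_disc []
rest_ring []
pot [([334.0, 153.0], 0.89, [679.0, -88.0]), ([450.0, 228.0], 0.66, [477.0, -364.0]), ([277.0, 213.0], 0.51, [525.0, 60.0])]
angle_base [([449.0, 227.0], 0.97, [482.0, -368.0])]
index_line [([434.0, 186.0], 0.72, [585.0, -336.0])]
dial_knob [([48
[... 964 characters left out ...]
0.54, [673.0, -4.0])]
index_line [([114.0, 264.0], 0.87, [598.0, -340.0])]
dial_knob []
panel_centre [([109.0, 224.0], 0.89, [487.0, -366.0])]
board_top [([406.0, 204.0], 0.67, [489.0, 348.0])]
weight [([416.0, 204.0], 0.95, [493.0, 373.0])]
jar0 [([223.0, 203.0], 0.95, [418.0, -102.0]), ([291.0, 228.0], 0.91, [523.0, 54.0]), ([309.0, 198.0], 0.81, [426.0, 115.0]), ([247.0, 232.0], 0.8, [523.0, -51.0]), ([267.0, 201.0], 0.68, [424.0, 7.0]), ([318.0, 166.0], 0.62, [298.0, 163.0]), ([210.0, 182.0], 0.61, [330.0, -134.0])]
wax_tin [([414.0, 290.0], 0.93, [733.0, 282.0]), ([235.0, 278.0], 0.23, [653.0, -84.0])]
rule [([126.0, 319.0], 0.86, [727.0, -303.0]), ([275.0, 276.0], 0.24, [657.0, -2.0])]
```

```bash
python3 - <<'E'
import cv2
a=cv2.imread("pics/top0.png"); cv2.imwrite("pics/top0v.png",cv2.resize(a,(800,600),interpolation=cv2.INTER_CUBIC))
a=cv2.imread("pics/scene0.png"); cv2.imwrite("pics/scene0v.png",cv2.resize(a,(800,600),interpolation=cv2.INTER_CUBIC))
E
```

```text
(no output)
```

View pics/top0v.png

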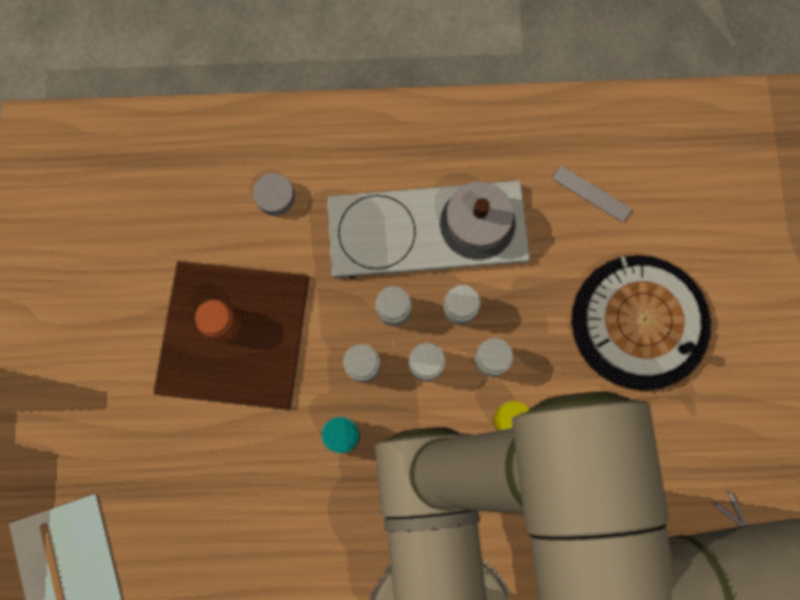

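View pics/scene0v.png

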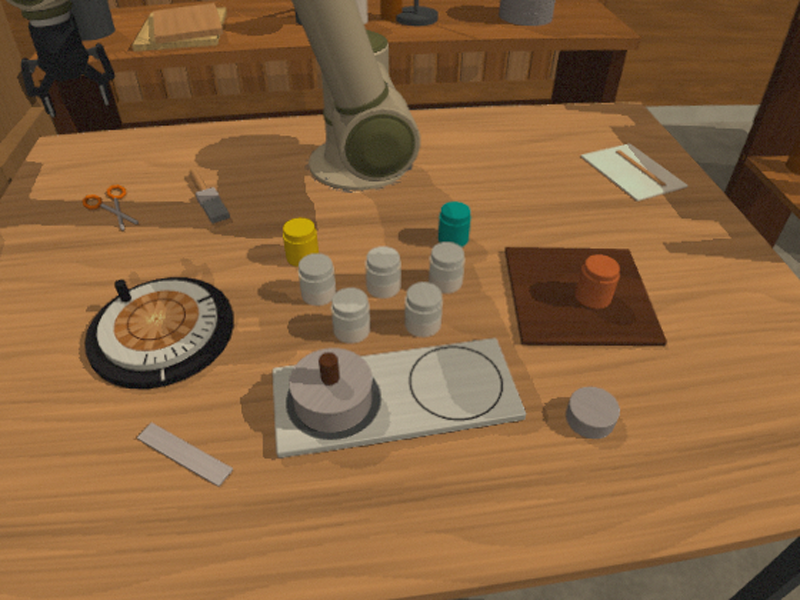

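The top view shows five clear white jars at (393,305), (462,303), (361,363), (427,361) and (494,357). The look-alikes are turquoise at (341,435) and yellow at (513,415). The pot is at (480,215), the ring at (377,232), the weight at (213,318) on the board, the dial at (644,321), its knob at (687,348) and the index line at (625,262).

```bash
cat >> h.py <<'E'
def cloud(cam,d):
    h,w=d.shape; c=ctrl.calibration(cam); vv,uu=np.mgrid[:h,:w]
    pts=np.stack([(uu-c["cx"])/c["fx"],(vv-c["cy"])/c["fy"]],-1).astype(float); u=pts.copy()
    for _ in range(20): u=pts/(1+c["k1"]*(u**2).sum(-1,keepdims=True))
    V=np.array(c["view"]); q=np.dstack([u*d[...,None],d]); P=(q-V[:3,3])@V[:3,:3]; P[d==0]=np.nan; return P
def tops(cam,im,d,zlo,zhi,box,amin=15):
    P=cloud(cam,d); m=(P[...,2]>zlo)&(P[...,2]<zhi)&(P[...,0]>box[0])&(P[...,0]<box[1])&(P[...,1]>box[2])&(P[...,1]<box[3])
    n,l,s,_=cv2.connectedComponentsWithStats(m.astype(np.uint8),connectivity=4); r=[]
    for i in range(1,n):
        if s[i,4]>=amin:
            k=l==i; Q=P[k]; (c,rad)=cv2.minEnclosingCircle(Q[:,:2].astype(np.float32))
            r.append((s[i,4],Q.mean(0).round(1).tolist(),np.round(c,1).tolist(),round(rad,1),im[k].mean(0).round().tolist()))
    return r
E
python3 - <<'E'
from h import *
for cam in("top","scene"):
    im=cv2.imread(f"pics/{cam}0.png")[:,:,::-1]; d=np.load(f"pics/{cam}0.npy"); P=cloud(cam,d)
    print(cam,"table z",np.nanmedian(P[150:300,:,2]))
    for nm,a in dict(jars=(64,80,250,600,-200,220),weight=(76,95,380,620,220,480),potknob=(100,125,550,780,-200,0),potlid=(62,80,560,780,-200,0),dknob=(60,78,330,620,-520,-230),disc=(24,36,330,620,-520,-230),board=(8,18,300,680,200,500),warm=(15,25,550,780,-190,200),tin=(25,36,650,800,200,350)).items():
        for r in tops(cam,im,d,*a): print(nm,*r)
# ring & disc fits in the top picture
im=cv2.imread("pics/top0.png"); P=cloud("top",np.load("pics/top0.npy"))
g=cv2.cvtColor(im,cv2.COLOR_BGR2GRAY)
m=((g<90)).astype(np.uint8)
rr=(P[...,1]>-10)&(P[...,1]<190)&(P[...,0]>590)&(P[...,0]<750)
k=rr&(m>0)
print("ringpix",k.sum())
for cam in("top","scene"):
    im=cv2.imread(f"pics/{cam}0.png"); g=cv2.cvtColor(im,cv2.COLOR_BGR2GRAY)
    uv=[];ctr=np.array([672,90.])
    for it in range(3):
      uv=[]
      for t in np.linspace(0,2*np.pi,120,endpoint=False):
        rs=np.arange(50,82,.5); pp=[proj(cam,(ctr[0]+r*np.cos(t),ctr[1]+r*np.sin(t),20)) for r in rs]
        v=cv2.remap(g,np.float32([pp])[:,:,0],np.float32([pp])[:,:,1],cv2.INTER_LINEAR)[0].astype(float)
        v=v-np.convolve(np.pad(v,10,'edge'),np.ones(21)/21,'valid')
        r=rs[v.argmin()]; uv.append(ctr+r*np.array([np.cos(t),np.sin(t)]))
      uv=np.array(uv); A=np.c_[2*uv,np.ones(len(uv))]; w=np.ones(len(uv))
      for _ in range(8):
        s=np.linalg.lstsq(A*w[:,None],(uv**2).sum(1)*w,rcond=None)[0]; R=np.sqrt(s[2]+s[:2]@s[:2]); e=np.hypot(*(uv-s[:2]).T)-R; w=1/(1+(e/2)**2)
      ctr=s[:2]
    print(cam,"ring",ctr.round(1),R.round(1))
E
```

```text
top table z 1.9206846395716823Traceback (most recent call last):
  File "<stdin>", line 6, in <module>
TypeError: tops() takes from 6 to 7 positional arguments but 9 were given
```

```bash
python3 - <<'E'
from h import *
for cam in("top","scene"):
    im=cv2.imread(f"pics/{cam}0.png")[:,:,::-1]; d=np.load(f"pics/{cam}0.npy"); P=cloud(cam,d)
    print(cam,"table z",np.nanmedian(P[150:300,:,2]))
    for nm,a in dict(jars=(64,80,250,600,-200,220),weight=(76,95,380,620,220,480),potknob=(100,125,550,780,-200,0),potlid=(62,80,560,780,-200,0),dknob=(60,78,330,620,-520,-230),disc=(24,36,330,620,-520,-230),board=(8,18,300,680,200,500),warm=(15,25,550,780,-190,200),tin=(25,36,650,800,200,350)).items():
        for r in tops(cam,im,d,a[0],a[1],a[2:]): print(nm,*r)
    im=cv2.imread(f"pics/{cam}0.png"); g=cv2.cvtColor(im,cv2.COLOR_BGR2GRAY)
    ctr=np.array([672,90.])
    for it in range(3):
      uv=[]
      for t in np.linspace(0,2*np.pi,120,endpoint=False):
        rs=np.arange(50,82,.5); pp=np.float32([[proj(cam,(ctr[0]+r*np.cos(t),ctr[1]+r*np.sin(t),20)) for r in rs]])
        v=cv2.remap(g,pp[:,:,0],pp[:,:,1],cv2.INTER_LINEAR)[0].astype(float)
        v=v-np.convolve(np.pad(v,10,'edge'),np.ones(21)/21,'valid')
        uv.append(ctr+rs[v.argmin()]*np.array([np.cos(t),np.sin(t)]))
      uv=np.array(uv); A=np.c_[2*uv,np.ones(len(uv))]; w=np.ones(len(uv))
      for _ in range(8):
        s=np.linalg.lstsq(A*w[:,None],(uv**2).sum(1)*w,rcond=None)[0]; R=np.sqrt(s[2]+s[:2]@s[:2]); e=np.hypot(*(uv-s[:2]).T)-R; w=1/(1+(e/2)**2)
      ctr=s[:2]
    print(cam,"ring",ctr.round(1),R.round(1))
E
```

```text
top table z 1.9206846395716823
jars 418 [517.5, -51.0, 70.3] [518.6, -51.2] 28.3 [146.0, 141.0, 127.0]
jars 412 [518.8, 65.6, 70.2] [519.2, 65.7] 27.9 [142.0, 137.0, 123.0]
jars 432 [425.3, -101.6, 69.9] [425.8, -101.9] 27.9 [143.0, 139.0, 125.0]
jars 432 [420.9, 11.3, 70.2] [421.6, 11.2] 27.8 [149.0, 145.0, 130.0]
jars 431 [421.9, 121.1, 70.3] [422.2, 121.5] 27.9 [143.0, 138.0, 124.0]
jars 238 [328.7, -121.0, 69.9] [323.3, -126.1] 27.0 [158.0, 148.0, 4.0]
jars 457 [302.6, 158.5, 70.3] [302.9, 158.7] 27.7 [15.0, 116.0, 103.0]
weight 454 [500.3, 364.4, 84.0] [500.0, 365.1] 29.6 [150.0, 75.0, 39.0]
potknob 99 [669.9, -87.1, 110.8] [670.7, -87.8] 13.1 [64.0, 38.0, 25.0]
potlid 1481 [669.6, -87.6, 70.2] [671.0, -88.2] 57.4 [127.0, 117.0, 108.0]
dknob 49 [430.2, -422.6, 67.1] [430.6, -422.7] 9.1 [28.0, 27.0, 25.0]
disc 4573 [483.7, -362.1, 30.6] [484.0, -364.1] 96.8 [136.0, 113.0, 87.0]
board 7801 [479.6, 347.2, 12.4] [483.6, 349.4] 167.0 [66.0, 36.0, 19.0]
warm 5664 [656.2, 29.8, 20.2] [662.4, 3.1] 187.6 [137.0, 133.0, 120.0]
tin 564 [735.3, 276.7, 30.2] [735.9, 276.7] 36.8 [128.0, 117.0, 108.0]Traceback (most recent call last):
  File "<stdin>", line 12, in <module>
  File "h.py", line 14, in proj
    c=ctrl.calibration(cam); V=np.array(c["view"]); q=V[:3,:3]@np.array(p,float)+V[:3,3]
ValueError: time passes only in moves, steps and waits
```

```bash
sed -i 's/ctrl.calibration(/CAL(/; ' h.py; sed -i 's/^from rig import ctrl/from rig import ctrl\nimport functools\nCAL=functools.lru_cache(None)(lambda n: ctrl.calibration(n))/' h.py; grep -n CAL h.py; cat > m1.py <<'E'
from h import *
print(ctrl.sense()["time_s"])
for cam in("top","scene"):
    im=cv2.imread(f"pics/{cam}0.png")[:,:,::-1]; d=np.load(f"pics/{cam}0.npy")
    if cam=="scene":
      for nm,a in dict(jars=(64,80,250,600,-200,220),weight=(76,95,380,620,220,480),potknob=(100,125,550,780,-200,0),dknob=(60,78,330,620,-520,-230),disc=(24,36,330,620,-520,-230)).items():
        for r in tops(cam,im,d,a[0],a[1],a[2:]): print(nm,*r)
    g=cv2.cvtColor(np.ascontiguousarray(im),cv2.COLOR_RGB2GRAY)
    ctr=np.array([672,90.])
    for it in range(3):
      uv=[]
      for t in np.linspace(0,2*np.pi,120,endpoint=False):
        rs=np.arange(50,82,.5); pp=np.float32([[proj(cam,(ctr[0]+r*np.cos(t),ctr[1]+r*np.sin(t),20)) for r in rs]])
        v=cv2.remap(g,pp[:,:,0],pp[:,:,1],cv2.INTER_LINEAR)[0].astype(float)
        v=v-np.convolve(np.pad(v,10,'edge'),np.ones(21)/21,'valid')
        uv.append(ctr+rs[v.argmin()]*np.array([np.cos(t),np.sin(t)]))
      uv=np.array(uv); A=np.c_[2*uv,np.ones(len(uv))]; w=np.ones(len(uv))
      for _ in range(8):
        s=np.linalg.lstsq(A*w[:,None],(uv**2).sum(1)*w,rcond=None)[0]; R=np.sqrt(s[2]+s[:2]@s[:2]); e=np.hypot(*(uv-s[:2]).T)-R; w=1/(1+(e/2)**2)
      ctr=s[:2]
    print(cam,"ring",ctr.round(1),R.round(1))
# board rect, warmer rect from top depth
P=cloud("top",np.load("pics/top0.npy"))
for nm,b in dict(board=(8,18,300,680,200,500),warm=(15,25,550,780,-190,200)).items():
    m=(P[...,2]>b[0])&(P[...,2]<b[1])&(P[...,0]>b[2])&(P[...,0]<b[3])&(P[...,1]>b[4])&(P[...,1]<b[5])
    m=cv2.morphologyEx(m.astype(np.uint8),cv2.MORPH_OPEN,np.ones((3,3)))>0
    print(nm,cv2.minAreaRect(P[m][:,:2].astype(np.float32)))
# index line in polar unwrapped top image
im=cv2.imread("pics/top0.png"); c0=(484,-363)
th=np.radians(np.arange(-180,180,.25)); rs=np.arange(60,125,1.)
mp=np.float32([[proj("top",(c0[0]+r*np.cos(t),c0[1]+r*np.sin(t),16 if r>96 else 30)) for t in th] for r in rs])
un=cv2.remap(im,mp[...,0],mp[...,1],cv2.INTER_CUBIC); g=un.mean(2)
p=g[[i for i,r in enumerate(rs) if 104<=r<=112]].mean(0); k=p>p.min()+.6*(p.max()-p.min()); print("index deg",np.degrees((th[k]*p[k]).sum()/p[k].sum()),p.max(),p.min())
v=np.float32(un[:,:,:]); cv2.imwrite("pics/un.png",cv2.resize(un[:, 440:1240],(800,260)))
print("uncol0 deg",np.degrees(th[440]),"0.25deg/px")
E
python3 m1.py
```

```text
4:CAL=functools.lru_cache(None)(lambda n: ctrl.calibration(n))
6:    c=CAL(cam); d=np.array([(uv[0]-c["cx"])/c["fx"],(uv[1]-c["cy"])/c["fy"]])
16:    c=CAL(cam); V=np.array(c["view"]); q=V[:3,:3]@np.array(p,float)+V[:3,3]
21:    h,w=d.shape; c=CAL(cam); vv,uu=np.mgrid[:h,:w]
1.4
top ring [660.6  91.6] 67.4
jars 222 [308.8, 156.8, 69.5] [306.0, 159.7] 30.2 [12.0, 119.0, 103.0]
jars 260 [326.3, -130.1, 69.6] [323.5, -129.1] 29.7 [184.0, 153.0, 10.0]
jars 296 [428.2, 120.4, 69.2] [425.4, 120.0] 28.8 [150.0, 142.0, 125.0]
jars 304 [427.0, 10.4, 69.2] [424.2, 9.3] 30.0 [155.0, 147.0, 129.0]
jars 316 [431.1, -103.1, 69.4] [429.2, -104.1] 29.1 [151.0, 143.0, 125.0]
jars 366 [524.7, 64.4, 69.3] [522.9, 64.3] 28.2 [151.0, 143.0, 125.0]
jars 379 [523.7, -51.9, 69.3] [521.0, -52.2] 28.9 [157.0, 149.0, 130.0]
weight 355 [507.6, 362.2, 83.1] [504.2, 363.4] 30.1 [158.0, 81.0, 39.0]
potknob 163 [676.4, -88.6, 110.6] [673.9, -88.9] 13.4 [79.0, 51.0, 34.0]
dknob 50 [434.9, -422.1, 66.3] [432.8, -422.9] 9.3 [40.0, 35.0, 29.0]
disc 3801 [495.0, -362.7, 30.7] [486.1, -363.6] 96.7 [154.0, 126.0, 95.0]
scene ring [659.9  91.3] 67.5
board ((484.2775573730469, 350.00128173828125), (240.408203125, 239.74148559570312), 81.91214752197266)
warm ((663.9252319335938, 2.6519775390625), (151.45758056640625, 349.93115234375), 3.1376564502716064)
index deg 10.735555984638818 118.22222222222223 8.629629629629628
uncol0 deg -70.0 0.25deg/px
```

View pics/un.png

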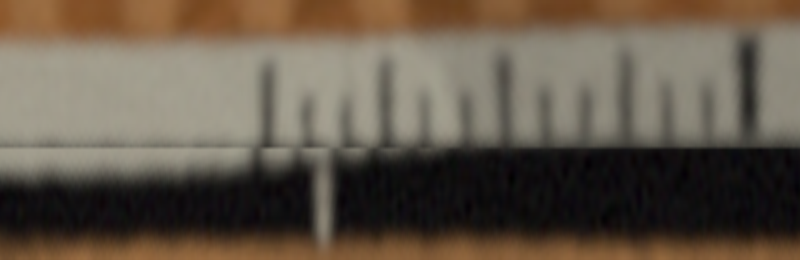

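The reading at the index comes out at about 106.5° from the ticks, and the knob direction agrees. I'll turn the dial first, so I'm moving above its knob with the fingers set tangentially.

send_rows:
  targets:
    - {"offset": [3.5, 1, -1.4], "spin": 0.07}
    - {"offset": [7, 2, -2.8], "spin": 0.14}
    - {"offset": [10.4, 3, -4.2], "spin": 0.21}
    - {"offset": [13.9, 4, -5.6], "spin": 0.28}
    - {"offset": [17.4, 5, -7], "spin": 0.35}
    - {"offset": [20.8, 5.9, -8.3], "spin": 0.42}
    - {"offset": [24.3, 6.9, -9.7], "spin": 0.49}
    - {"offset": [27.8, 7.9, -11], "spin": 0.53}
  grip: 1
  squeeze: 30

```text
time_s: 2.07
eef_pos: [433.7, -422.1, 120.5]
ee_rot: [-0.0, 0.915, 0.404, -0.0]
force: [-1.3, -0.0, -0.8]
grip_width: 1.001
grip_force: 0.0
```

send_rows:
  targets:
    - {"offset": [0, 0, 0], "spin": 0}
    - {"offset": [0, 0, 0], "spin": 0}

```text
time_s: 2.23
eef_pos: [433.1, -421.8, 120.2]
ee_rot: [-0.001, 0.915, 0.403, -0.0]
force: [-0.3, -0.2, 0.5]
grip_width: 0.998
grip_force: 0.0
```

send_rows:
  targets:
    - {"offset": [0, 0, -3], "spin": 0}
    - {"offset": [0, 0, -6], "spin": 0}
    - {"offset": [0, 0, -7.5], "spin": 0}
    - {"offset": [0, 0, -8], "spin": 0}
    - {"offset": [0, 0, -8], "spin": 0}

```text
time_s: 2.65
eef_pos: [431.1, -423.3, 40.9]
ee_rot: [-0.001, 0.916, 0.402, -0.0]
force: [0.3, 0.8, -0.1]
grip_width: 1.002
grip_force: 0.0
```

send_rows:
  targets:
    - {"offset": [0, 0, 0], "spin": 0}
    - {"offset": [0, 0, 0], "spin": 0}
    - {"offset": [0, 0, 0], "spin": 0}
    - {"offset": [0, 0, 0], "spin": 0}
    - {"offset": [0, 0, 0], "spin": 0}
    - {"offset": [0, 0, 0], "spin": 0}
    - {"offset": [0, 0, 0], "spin": 0}
    - {"offset": [0, 0, 0], "spin": 0}
  grip: 0

```text
time_s: 3.32
eef_pos: [432.2, -423.1, 41.8]
ee_rot: [0.0, 0.916, 0.402, 0.0]
force: [-1.2, 0.6, 4.7]
grip_width: 0.197
grip_force: 29.4
```

```bash
python3 - <<'E'
import numpy as np
p0=227.5;r=80
f=lambda p:r*np.array([np.cos(np.radians(p)),np.sin(np.radians(p))])
for c0,n in((0,7),(7,5)):
    print([((f(p0-6.4*(c0+i))-f(p0-6.4*c0))/10).round(2).tolist()+[round(-.1117*i,3)] for i in range(1,n+1)])
E
```

```text
[[-0.62, 0.64, -0.112], [-1.17, 1.34, -0.223], [-1.64, 2.11, -0.335], [-2.02, 2.91, -0.447], [-2.3, 3.76, -0.558], [-2.49, 4.63, -0.67], [-2.59, 5.52, -0.782]]
[[0.01, 0.89, -0.112], [0.12, 1.78, -0.223], [0.32, 2.65, -0.335], [0.62, 3.49, -0.447], [1.01, 4.29, -0.558]]
```

send_rows:
  targets:
    - {"offset": [-0.62, 0.64, 0], "spin": -0.112}
    - {"offset": [-1.17, 1.34, 0], "spin": -0.223}
    - {"offset": [-1.64, 2.11, 0], "spin": -0.335}
    - {"offset": [-2.02, 2.91, 0], "spin": -0.447}
    - {"offset": [-2.3, 3.76, 0], "spin": -0.558}
    - {"offset": [-2.49, 4.63, 0], "spin": -0.67}
    - {"offset": [-2.59, 5.52, 0], "spin": -0.782}

```text
time_s: 3.9
eef_pos: [406.4, -368.2, 41.8]
ee_rot: [0.001, 1.0, 0.02, 0.001]
force: [3.9, -1.9, 1.8]
grip_width: 0.198
grip_force: 30.2
```

send_rows:
  targets:
    - {"offset": [0.01, 0.89, 0], "spin": -0.112}
    - {"offset": [0.12, 1.78, 0], "spin": -0.223}
    - {"offset": [0.32, 2.65, 0], "spin": -0.335}
    - {"offset": [0.62, 3.49, 0], "spin": -0.447}
    - {"offset": [1.01, 4.29, 0], "spin": -0.558}
    - {"offset": [1.01, 4.29, 0], "spin": -0.558}
    - {"offset": [1.01, 4.29, 0], "spin": -0.558}

```text
time_s: 4.48
eef_pos: [416.7, -325.3, 41.8]
ee_rot: [0.0, 0.968, -0.252, 0.001]
force: [1.7, -1.2, 4.9]
grip_width: 0.2
grip_force: 30.5
```

```bash
cat > dial.py <<'E'
from h import *
import sys
def unwrap(cam,im,c0,name):
    th=np.radians(np.arange(-90,180,.2)); rs=np.arange(70,120,1.)
    out=[]
    V={}
    mp=np.float32([[proj(cam,(c0[0]+r*np.cos(t),c0[1]+r*np.sin(t),16 if r>96 else 30)) for t in th] for r in rs])
    g=cv2.remap(np.ascontiguousarray(im),mp[...,0],mp[...,1],cv2.INTER_CUBIC).mean(2); td=np.degrees(th)
    p=g[34:42].mean(0); i=p.argmax(); s=slice(max(i-15,0),i+16); w=np.clip(p[s]-np.median(p[s]),0,None); idx=(td[s]*w).sum()/w.sum()
    q=g[14:24].mean(0); 
    best=None
    def val(a0): # a0 = theta of the zero tick
        return sum(np.interp(a0-10*k,td,q)*( 1) for k in range(13))-sum(np.interp(a0-10*k-5,td,q) for k in range(12))*13/12+ 3*np.mean([np.interp(a0+o,td,q) for o in(-1,0,1)])-3*np.interp(a0+10,td,q)
    A=np.arange(31,170,.1); s=[val(a) for a in A]; a0=A[int(np.argmin(s))]
    cv2.imwrite(f"pics/{name}.png",cv2.resize(g.astype(np.uint8),(800,200)))
    return idx,a0,a0-idx
if __name__=="__main__":
    n=sys.argv[1]
    for cam,c0 in(("top",(484,-364)),("scene",(486.1,-363.6))):
        im,d=shot(cam,cam+n)
        print(cam,"index, zero tick, reading:",np.round(unwrap(cam,im,c0,f"un_{cam}{n}"),1))
        for r in tops(cam,im,d,58,78,(330,620,-520,-230)): print(*r)
    print(ctrl.sense()["time_s"])
E
python3 - <<'E'
from dial import *
for cam,c0 in(("top",(484,-364)),("scene",(486.1,-363.6))): print(np.round(unwrap(cam,cv2.imread(f"pics/{cam}0.png"),c0,"x_"+cam),1))
E
python3 dial.py 1
```

```text
[ 11.2 116.8 105.6]
[ 11.1 117.6 106.5]
top index, zero tick, reading: [11.2 40.  28.8]
scene index, zero tick, reading: [11.1 39.8 28.7]
117 [424.8, -323.0, 67.5] [418.4, -325.1] 23.9 [43.0, 41.0, 38.0]
4.5833
```

send_rows:
  targets:
    - {"offset": [-0.08, -0.15, 0], "spin": 0.02}
    - {"offset": [-0.08, -0.15, 0], "spin": 0.02}
    - {"offset": [-0.08, -0.15, 0], "spin": 0.02}

```text
time_s: 4.83
eef_pos: [415.6, -327.3, 41.8]
ee_rot: [0.0, 0.97, -0.242, 0.001]
force: [2.3, -2.0, 6.7]
grip_width: 0.2
grip_force: 30.6
```

send_rows:
  targets:
    - {"offset": [0, 0, 0], "spin": 0}
    - {"offset": [0, 0, 0], "spin": 0}
    - {"offset": [0, 0, 0], "spin": 0}
    - {"offset": [0, 0, 3], "spin": 0}
    - {"offset": [0, 0, 6], "spin": 0}
    - {"offset": [0, 0, 9], "spin": 0}
    - {"offset": [0, 4, 12], "spin": 0}
    - {"offset": [0, 8, 13], "spin": 0}
  grip: 1

```text
time_s: 5.5
eef_pos: [415.6, -254.4, 171.5]
ee_rot: [0.001, 0.97, -0.244, 0.002]
force: [1.3, 1.0, 0.7]
grip_width: 1.001
grip_force: 0.0
```

```bash
python3 dial.py 2; python3 - <<'E'
import cv2,numpy as np
a=cv2.imread("pics/top2.png")[150:310,370:540]; b=cv2.imread("pics/scene2.png")[180:290,40:180]
cv2.imwrite("pics/d2.png",np.vstack([np.hstack([cv2.resize(a,(390,390)),cv2.resize(b,(410,390))]),cv2.imread("pics/un_top2.png")]))
E
```

```text
top index, zero tick, reading: [102.7  52.6 -50.1]
scene index, zero tick, reading: [11.1 41.2 30.1]
52 [418.7, -326.5, 65.6] [417.0, -326.8] 9.3 [40.0, 33.0, 29.0]
5.6
```

View pics/d2.png

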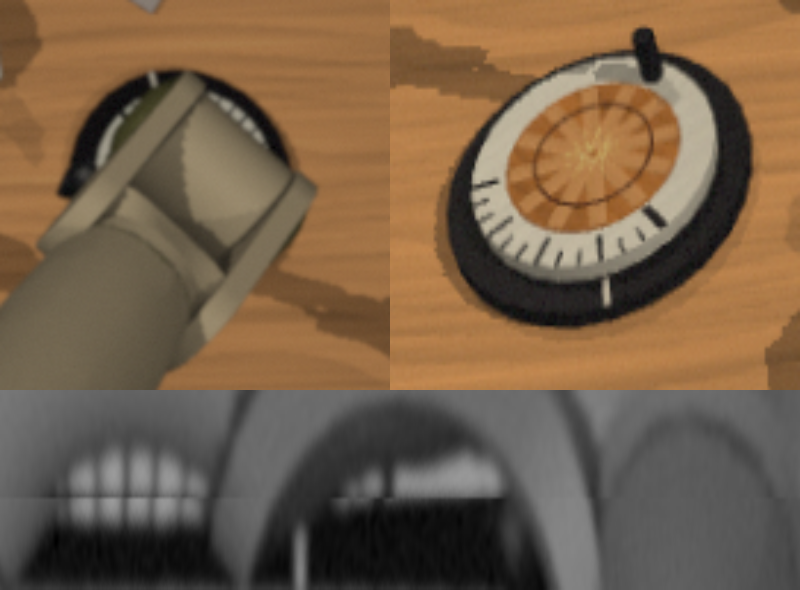

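The scene crop shows the long 30 tick lined up with the white index line (at (600,250) and (606,292) in the crop), which reads 30.1. The pot is next: I'll grip its knob with the fingers closing along the travel direction.

send_rows:
  targets:
    - {"offset": [3.2, 2, 0], "spin": 0.07}
    - {"offset": [6.4, 4, 0], "spin": 0.14}
    - {"offset": [9.6, 5.9, 0], "spin": 0.21}
    - {"offset": [12.8, 7.9, 0], "spin": 0.28}
    - {"offset": [16, 9.9, 0], "spin": 0.35}
    - {"offset": [19.3, 11.9, -1], "spin": 0.42}
    - {"offset": [22.5, 13.8, -2], "spin": 0.49}
    - {"offset": [25.7, 15.8, -2], "spin": 0.56}

```text
time_s: 6.27
eef_pos: [672.8, -94.3, 145.7]
ee_rot: [-0.001, 0.999, 0.036, -0.002]
force: [0.1, -0.8, 0.5]
grip_width: 0.999
grip_force: 0.0
```

send_rows:
  targets:
    - {"offset": [0, 0, 0], "spin": 0}
    - {"offset": [0, 0, 0], "spin": 0}
    - {"offset": [0, 0, 0], "spin": 0}

```text
time_s: 6.52
eef_pos: [671.9, -95.9, 148.2]
ee_rot: [-0.0, 0.999, 0.034, -0.001]
force: [-0.5, -0.2, 0.6]
grip_width: 1.0
grip_force: 0.0
```

send_rows:
  targets:
    - {"offset": [0, 0.75, -2], "spin": 0}
    - {"offset": [0, 0.75, -5], "spin": 0}
    - {"offset": [0, 0.75, -6.8], "spin": 0}
    - {"offset": [0, 0.75, -6.8], "spin": 0}
    - {"offset": [0, 0.75, -6.8], "spin": 0}

```text
time_s: 6.93
eef_pos: [671.7, -88.8, 81.3]
ee_rot: [-0.0, 0.999, 0.033, -0.0]
force: [-1.2, 0.7, 1.3]
grip_width: 1.0
grip_force: 0.0
```

send_rows:
  targets:
    - {"offset": [0, 0, 0], "spin": 0}
    - {"offset": [0, 0, 0], "spin": 0}
    - {"offset": [0, 0, 0], "spin": 0}
    - {"offset": [0, 0, 0], "spin": 0}
    - {"offset": [0, 0, 0], "spin": 0}
    - {"offset": [0, 0, 0], "spin": 0}
    - {"offset": [0, 0, 0], "spin": 0}
    - {"offset": [0, 0, 0], "spin": 0}
  grip: 0
  squeeze: 25

```text
time_s: 7.6
eef_pos: [672.7, -88.3, 81.6]
ee_rot: [0.0, 0.999, 0.034, 0.001]
force: [-0.2, -3.2, 4.0]
grip_width: 0.295
grip_force: 29.5
```

send_rows:
  targets:
    - {"offset": [-0.03, 0.5, 0], "spin": 0}
    - {"offset": [-0.1, 1.5, 0], "spin": 0}
    - {"offset": [-0.17, 2.6, 0], "spin": 0}
    - {"offset": [-0.25, 3.8, 0], "spin": 0}
    - {"offset": [-0.33, 5.0, 0], "spin": 0}
    - {"offset": [-0.41, 6.2, 0], "spin": 0}
    - {"offset": [-0.49, 7.4, 0], "spin": 0}
    - {"offset": [-0.57, 8.6, 0], "spin": 0}

```text
time_s: 8.27
eef_pos: [667.2, -2.3, 81.8]
ee_rot: [0.001, 0.999, 0.034, 0.001]
force: [0.7, -6.6, 5.1]
grip_width: 0.296
grip_force: 29.6
```

send_rows:
  targets:
    - {"offset": [-0.08, 1.2, 0], "spin": 0}
    - {"offset": [-0.16, 2.4, 0], "spin": 0}
    - {"offset": [-0.24, 3.6, 0], "spin": 0}
    - {"offset": [-0.32, 4.8, 0], "spin": 0}
    - {"offset": [-0.4, 6.0, 0], "spin": 0}
    - {"offset": [-0.48, 7.2, 0], "spin": 0}
    - {"offset": [-0.55, 8.4, 0], "spin": 0}
    - {"offset": [-0.61, 9.4, 0], "spin": 0}

```text
time_s: 8.93
eef_pos: [661.0, 92.0, 81.7]
ee_rot: [0.001, 0.999, 0.034, 0.001]
force: [0.3, -6.2, 6.1]
grip_width: 0.295
grip_force: 29.7
```

```bash
python3 - <<'E'
from h import *
for cam in("scene","top"):
    im,d=shot(cam,cam+"3")
    for r in tops(cam,im,d,62,76,(560,780,-200,200),100): print(cam,*r)
s=ctrl.sense(); print(s["eef_pos"],s["force"])
E
```

```text
scene 1359 [677.8, 88.4, 70.4] [662.3, 91.8] 57.0 [143.0, 129.0, 116.0]
[660.7903349   93.90581259  81.5501126 ] [0.23771985 6.35282309 6.21064548]
```

send_rows:
  targets:
    - {"offset": [0, 0, 0], "spin": 0}
    - {"offset": [0, 0, 0], "spin": 0}
    - {"offset": [0, 0, 0], "spin": 0}
    - {"offset": [0, 0, 0], "spin": 0}
    - {"offset": [0, 0, 2], "spin": 0}
    - {"offset": [0, 0, 6], "spin": 0}
    - {"offset": [-3, 0, 10], "spin": 0}
    - {"offset": [-6, 0, 12], "spin": 0}
  grip: 1

```text
time_s: 9.7
eef_pos: [603.2, 91.6, 201.7]
ee_rot: [0.0, 0.999, 0.033, 0.001]
force: [0.6, -0.1, 1.1]
grip_width: 0.997
grip_force: 0.0
```

```bash
cat > look.py <<'E'
from h import *
import sys
n=sys.argv[1]
for cam in("scene","top"):
    im,d=shot(cam,cam+n)
    for r in tops(cam,im,d,62,76,(250,620,-220,220),60)+tops(cam,im,d,62,90,(340,640,220,480),60)+tops(cam,im,d,62,76,(560,780,0,200),100)+tops(cam,im,d,95,115,(340,640,-500,-230),60): print(cam,*r)
s=ctrl.sense(); print(s["time_s"],s["eef_pos"].round(1),s["ee_rot"].round(3))
E
python3 look.py 4
```

```text
scene 273 [327.2, -129.9, 69.4] [323.3, -129.5] 28.9 [196.0, 162.0, 10.0]
scene 311 [429.0, 120.0, 68.9] [425.4, 120.3] 29.5 [175.0, 167.0, 146.0]
scene 318 [427.9, 10.5, 68.9] [424.7, 12.8] 30.2 [178.0, 168.0, 147.0]
scene 337 [432.2, -103.0, 68.9] [428.9, -103.0] 28.7 [178.0, 168.0, 147.0]
scene 384 [525.5, 64.3, 68.9] [522.6, 65.0] 28.8 [177.0, 168.0, 147.0]
scene 394 [524.4, -51.8, 69.0] [521.1, -52.6] 29.3 [170.0, 161.0, 141.0]
scene 103 [613.7, 91.6, 69.4] [618.6, 93.5] 35.1 [158.0, 140.0, 126.0]
scene 517 [512.2, 359.4, 78.9] [504.5, 363.5] 32.7 [143.0, 74.0, 37.0]
scene 1657 [669.1, 91.4, 70.1] [662.2, 93.9] 57.1 [149.0, 134.0, 121.0]
top 416 [517.4, -51.0, 70.3] [518.5, -50.7] 28.2 [157.0, 153.0, 137.0]
top 126 [519.1, 49.0, 69.9] [518.9, 55.3] 25.0 [154.0, 149.0, 133.0]
top 441 [425.1, -101.7, 69.8] [425.7, -102.3] 28.1 [165.0, 162.0, 146.0]
top 437 [420.8, 11.4, 70.0] [421.5, 11.3] 28.0 [166.0, 162.0, 146.0]
top 455 [320.2, -128.3, 70.0] [320.1, -128.6] 28.0 [167.0, 156.0, 1.0]
top 553 [498.3, 362.0, 81.3] [500.9, 365.3] 31.8 [132.0, 66.0, 34.0]
9.8 [601.1  92.4 204.8] [0.    0.999 0.034 0.003]
```

View pics/scene4.png

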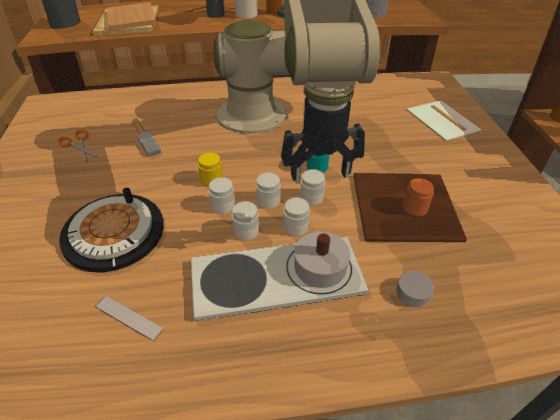

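The pot stands inside the plain ring (pot (322,262), ring (320,268)) and the dial still reads 30. The weight hasn't moved, (502,364) mm, so I'll fetch it now.

send_rows:
  targets:
    - {"offset": [-1.2, 3.4, -0.5], "spin": -0.03}
    - {"offset": [-2.5, 6.8, -1], "spin": -0.06}
    - {"offset": [-3.7, 10.2, -2], "spin": -0.09}
    - {"offset": [-4.9, 13.6, -2.5], "spin": -0.12}
    - {"offset": [-6.2, 17, -3], "spin": -0.15}
    - {"offset": [-7.4, 20.4, -4], "spin": -0.18}
    - {"offset": [-8.6, 23.8, -5], "spin": -0.21}
    - {"offset": [-9.9, 27.2, -5.5], "spin": -0.21}

```text
time_s: 10.47
eef_pos: [502.6, 365.3, 142.4]
ee_rot: [0.001, 0.997, -0.072, -0.001]
force: [-0.1, -1.3, 0.3]
grip_width: 0.997
grip_force: 0.0
```

send_rows:
  targets:
    - {"offset": [0, 0, 0], "spin": 0}
    - {"offset": [0, 0, 0], "spin": 0}
    - {"offset": [0, 0, 0], "spin": 0}
    - {"offset": [0, 0, 0], "spin": 0}

```text
time_s: 10.8
eef_pos: [504.3, 363.1, 144.5]
ee_rot: [0.0, 0.997, -0.072, -0.0]
force: [0.3, 0.1, 0.2]
grip_width: 1.003
grip_force: 0.0
```

send_rows:
  targets:
    - {"offset": [-0.1, 0.1, -3], "spin": 0}
    - {"offset": [-0.1, 0.1, -6], "spin": 0}
    - {"offset": [-0.1, 0.1, -9], "spin": 0}
    - {"offset": [-0.1, 0.1, -11], "spin": 0}
    - {"offset": [-0.1, 0.1, -11.6], "spin": 0}
    - {"offset": [-0.1, 0.1, -11.6], "spin": 0}

```text
time_s: 11.3
eef_pos: [502.5, 364.0, 27.5]
ee_rot: [0.001, 0.997, -0.072, -0.001]
force: [0.9, -0.2, 0.5]
grip_width: 0.998
grip_force: 0.0
```

send_rows:
  targets:
    - {"offset": [0, 0, 0], "spin": 0}
    - {"offset": [0, 0, 0], "spin": 0}
    - {"offset": [0, 0, 0], "spin": 0}
    - {"offset": [0, 0, 0], "spin": 0}
    - {"offset": [0, 0, 0], "spin": 0}
    - {"offset": [0, 0, 0], "spin": 0}
  grip: 0
  squeeze: 50

```text
time_s: 11.8
eef_pos: [503.7, 365.2, 30.8]
ee_rot: [-0.001, 0.997, -0.071, 0.002]
force: [0.4, -3.1, 6.6]
grip_width: 0.737
grip_force: 56.2
```

send_rows:
  targets:
    - {"offset": [0, 0, 1.5], "spin": 0}
    - {"offset": [0, 0, 4.5], "spin": 0}
    - {"offset": [0, 0, 8], "spin": 0}
    - {"offset": [0, -1.5, 11], "spin": 0}
    - {"offset": [-0.1, -4, 13], "spin": 0}
    - {"offset": [-0.2, -7, 14], "spin": 0}
    - {"offset": [-0.25, -10.5, 14], "spin": 0}
    - {"offset": [-0.3, -14, 14], "spin": 0}

```text
time_s: 12.47
eef_pos: [498.9, 224.1, 169.3]
ee_rot: [-0.0, 0.998, -0.071, 0.0]
force: [1.6, -1.0, -7.1]
grip_width: 0.738
grip_force: 58.3
```

send_rows:
  targets:
    - {"offset": [-0.1, -3.7, 0], "spin": 0}
    - {"offset": [-0.2, -7.4, 0], "spin": 0}
    - {"offset": [-0.3, -11.1, 0], "spin": 0}
    - {"offset": [-0.4, -14.8, 0], "spin": 0}
    - {"offset": [-0.5, -18.5, 0], "spin": 0}
    - {"offset": [-0.6, -22.2, 0], "spin": 0}
    - {"offset": [-0.7, -25.9, 0], "spin": 0}
    - {"offset": [-0.8, -29.6, 0], "spin": 0}

```text
time_s: 13.13
eef_pos: [490.7, -72.3, 168.8]
ee_rot: [-0.0, 0.997, -0.071, -0.0]
force: [1.1, 0.3, -6.7]
grip_width: 0.742
grip_force: 58.3
```

send_rows:
  targets:
    - {"offset": [-0.1, -3.7, 0], "spin": 0}
    - {"offset": [-0.2, -7.4, 0], "spin": 0}
    - {"offset": [-0.3, -11.1, 0], "spin": 0}
    - {"offset": [-0.4, -14.8, 0], "spin": 0}
    - {"offset": [-0.5, -18.5, 0], "spin": 0}
    - {"offset": [-0.6, -22.2, 0], "spin": 0}
    - {"offset": [-0.7, -25.9, 0], "spin": 0}
    - {"offset": [-0.7, -28.5, 0], "spin": 0}

```text
time_s: 13.8
eef_pos: [483.5, -358.6, 168.4]
ee_rot: [0.0, 0.997, -0.072, -0.0]
force: [0.6, 0.2, -6.8]
grip_width: 0.741
grip_force: 58.5
```

send_rows:
  targets:
    - {"offset": [0, 0, 0], "spin": 0}
    - {"offset": [0, 0, 0], "spin": 0}
    - {"offset": [0, 0, 0], "spin": 0}
    - {"offset": [0, 0, 0], "spin": 0}

```text
time_s: 14.13
eef_pos: [484.6, -354.7, 168.6]
ee_rot: [-0.0, 0.998, -0.071, -0.0]
force: [-0.5, 0.3, -6.2]
grip_width: 0.739
grip_force: 58.8
```

send_rows:
  targets:
    - {"offset": [0.05, -0.85, -3], "spin": 0}
    - {"offset": [0.05, -0.85, -6], "spin": 0}
    - {"offset": [0.05, -0.85, -9], "spin": 0}
    - {"offset": [0.05, -0.85, -11], "spin": 0}
    - {"offset": [0.05, -0.85, -11.8], "spin": 0}
    - {"offset": [0.05, -0.85, -11.8], "spin": 0}
    - {"offset": [0.05, -0.85, -11.8], "spin": 0}

```text
time_s: 14.72
eef_pos: [485.6, -363.9, 51.5]
ee_rot: [0.0, 0.998, -0.071, 0.0]
force: [-0.2, 0.6, -6.7]
grip_width: 0.735
grip_force: 59.2
```

```bash
python3 - <<'E'
from h import *
im,d=shot("scene","scene5"); s=ctrl.sense(); print(s["eef_pos"],s["force"])
P=cloud("scene",d); print(tops("scene",im,d,95,112,(400,580,-450,-280),20))
cv2.imwrite("pics/d5.png",cv2.resize(im[150:290,40:200,::-1],(640,560),interpolation=cv2.INTER_CUBIC))
E
```

```text
[ 485.58254727 -364.18364123   51.62737267] [-0.08470754 -0.16278382 -6.42537378]
[(np.int32(476), [495.8, -363.5, 104.3], [486.2, -363.9], 64.5, [96.0, 56.0, 34.0])]
```

View pics/d5.png

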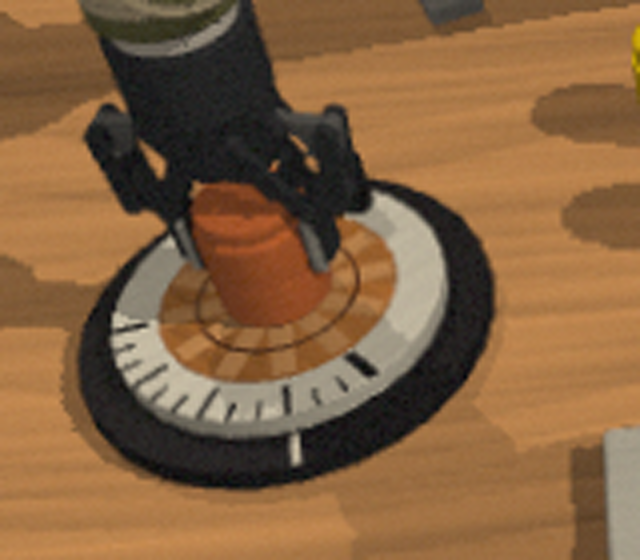

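The weight hangs a few mm over the circle at (270,280) and looks centred.

send_rows:
  targets:
    - {"offset": [0, 0, -0.2], "spin": 0}
    - {"offset": [0, 0, -0.4], "spin": 0}
    - {"offset": [0, 0, -0.5], "spin": 0}
    - {"offset": [0, 0, -0.5], "spin": 0}

```text
time_s: 15.1
eef_pos: [485.6, -364.5, 48.8]
ee_rot: [0.001, 0.997, -0.071, 0.001]
force: [-6.8, 5.7, 17.2]
grip_width: 0.738
grip_force: 61.6
```

send_rows:
  targets:
    - {"offset": [0, 0, 0.1], "spin": 0}
    - {"offset": [0, 0, 0.1], "spin": 0}
    - {"offset": [0, 0, 0.1], "spin": 0}
    - {"offset": [0, 0, 0.1], "spin": 0}
    - {"offset": [0, 0, 2], "spin": 0}
    - {"offset": [0, 0, 5], "spin": 0}
    - {"offset": [0, 0, 9], "spin": 0}
    - {"offset": [0, 2, 11], "spin": 0}
  grip: 1

```text
time_s: 15.77
eef_pos: [485.6, -347.3, 159.7]
ee_rot: [0.002, 0.997, -0.072, 0.002]
force: [1.2, -0.4, 0.9]
grip_width: 0.997
grip_force: 0.0
```

send_rows:
  targets:
    - {"offset": [-1, 4, 0], "spin": 0}
    - {"offset": [-2, 8, 0], "spin": 0}
    - {"offset": [-3, 12, 0], "spin": 0}
    - {"offset": [-4, 16, 0], "spin": 0}
    - {"offset": [-5, 20, 0], "spin": 0}
    - {"offset": [-5.8, 23.5, 0], "spin": 0}
    - {"offset": [-5.8, 23.5, 0], "spin": 0}
    - {"offset": [-5.8, 23.5, 0], "spin": 0}

```text
time_s: 16.43
eef_pos: [427.0, -108.2, 156.1]
ee_rot: [0.0, 0.998, -0.07, 0.0]
force: [0.0, -0.5, 0.1]
grip_width: 0.997
grip_force: 0.0
```

```bash
python3 look.py 6; python3 - <<'E'
from dial import *
for cam,c0 in(("top",(484,-364)),("scene",(486.1,-363.6))): print(np.round(unwrap(cam,cv2.imread(f"pics/{cam}6.png"),c0,"x_"+cam),1))
E
```

```text
scene 236 [309.8, 156.3, 69.2] [307.2, 159.8] 30.2 [12.0, 126.0, 109.0]
scene 275 [327.0, -129.9, 69.3] [323.0, -129.2] 30.0 [192.0, 159.0, 10.0]
scene 310 [428.8, 119.8, 69.0] [424.7, 118.7] 30.5 [172.0, 163.0, 143.0]
scene 314 [427.6, 10.4, 68.9] [424.4, 10.3] 28.3 [174.0, 165.0, 145.0]
scene 333 [432.3, -102.9, 69.0] [429.9, -103.3] 28.6 [174.0, 165.0, 144.0]
scene 382 [525.5, 64.1, 69.0] [522.7, 63.6] 29.0 [171.0, 163.0, 142.0]
scene 391 [524.2, -52.2, 68.9] [521.4, -52.3] 29.1 [166.0, 157.0, 137.0]
scene 100 [613.7, 91.6, 69.6] [617.2, 93.7] 33.5 [137.0, 122.0, 110.0]
scene 1653 [668.8, 91.6, 70.1] [661.3, 94.2] 57.2 [131.0, 118.0, 107.0]
scene 406 [489.1, -362.5, 101.3] [486.6, -363.8] 29.8 [174.0, 89.0, 43.0]
top 172 [612.6, 94.8, 70.2] [618.1, 94.2] 37.8 [115.0, 106.0, 98.0]
top 354 [518.1, -47.4, 70.1] [517.8, -51.4] 28.0 [157.0, 152.0, 137.0]
top 415 [518.5, 65.6, 69.9] [519.3, 66.0] 27.9 [164.0, 159.0, 143.0]
top 428 [420.9, 11.2, 69.9] [421.3, 11.6] 28.0 [165.0, 162.0, 146.0]
top 433 [421.7, 121.3, 69.9] [422.2, 121.5] 27.7 [165.0, 161.0, 145.0]
top 460 [302.6, 158.3, 70.1] [302.8, 158.6] 27.8 [16.0, 123.0, 109.0]
top 1464 [657.5, 94.7, 70.2] [659.8, 94.9] 57.9 [118.0, 108.0, 101.0]
top 511 [482.7, -362.6, 101.8] [482.6, -362.8] 30.0 [156.0, 79.0, 41.0]
16.5333 [ 427.5 -110.   155.9] [ 0.     0.997 -0.071  0.   ]
[11.2 41.8 30.6]
[11.1 41.2 30.1]
```

View pics/top6.png

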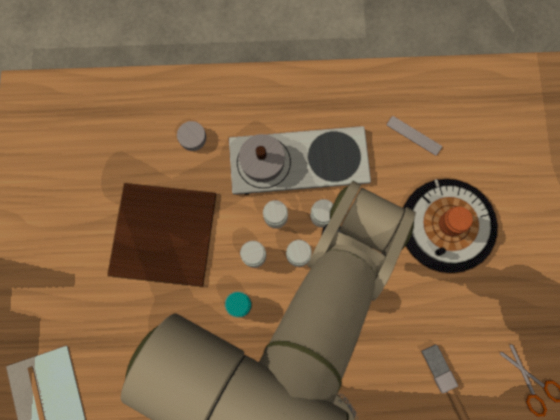

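The weight is centred on the circle at (484.6,-363.3), with the dial at 30.1–30.6. The pot is about 3 mm off the ring centre, well inside it. The five jars haven't moved, so I'm picking jar A at (427.5,-102.7).

send_rows:
  targets:
    - {"offset": [0, 0.65, -3], "spin": 0}
    - {"offset": [0, 0.65, -6], "spin": 0}
    - {"offset": [0, 0.65, -9], "spin": 0}
    - {"offset": [0, 0.65, -12], "spin": 0}
    - {"offset": [0, 0.65, -13.5], "spin": 0}
    - {"offset": [0, 0.65, -13.7], "spin": 0}
    - {"offset": [0, 0.65, -13.7], "spin": 0}

```text
time_s: 17.12
eef_pos: [427.0, -103.6, 18.1]
ee_rot: [-0.0, 0.997, -0.072, -0.001]
force: [0.6, -0.4, 0.1]
grip_width: 1.0
grip_force: 0.0
```

send_rows:
  targets:
    - {"offset": [0, 0, 0], "spin": 0}
    - {"offset": [0, 0, 0], "spin": 0}
    - {"offset": [0, 0, 0], "spin": 0}
    - {"offset": [0, 0, 0], "spin": 0}
    - {"offset": [0, 0, 0], "spin": 0}
    - {"offset": [0, 0, 0], "spin": 0}
  grip: 0
  squeeze: 35

```text
time_s: 17.62
eef_pos: [427.8, -103.5, 20.0]
ee_rot: [0.001, 0.997, -0.071, 0.001]
force: [-1.9, -1.5, 6.3]
grip_width: 0.689
grip_force: 37.3
```

```bash
python3 - <<'E'
import numpy as np
e1=np.array([.141,.990]);e2=np.array([.990,-.141]);c=np.array([485.3,350])
for v in(75,0,-75):
    for u in(60,-60): print(v,u,(c+u*e1+v*e2).round(1))
E
```

```text
75 60 [568.  398.8]
75 -60 [551.1 280. ]
0 60 [493.8 409.4]
0 -60 [476.8 290.6]
-75 60 [419.5 420. ]
-75 -60 [402.6 301.2]
```

send_rows:
  targets:
    - {"offset": [0, 0, 3], "spin": 0}
    - {"offset": [0, 0, 6.5], "spin": 0}
    - {"offset": [0, 0.5, 10], "spin": 0}
    - {"offset": [0.4, 3, 12], "spin": 0}
    - {"offset": [0.9, 6.8, 12], "spin": 0}
    - {"offset": [1.4, 10.7, 12], "spin": 0}
    - {"offset": [1.9, 14.6, 12], "spin": 0}
    - {"offset": [2.4, 18.5, 12], "spin": 0}

```text
time_s: 18.28
eef_pos: [450.9, 84.0, 139.5]
ee_rot: [-0.0, 0.997, -0.071, 0.001]
force: [1.2, -0.8, -1.4]
grip_width: 0.688
grip_force: 39.8
```

send_rows:
  targets:
    - {"offset": [0.5, 3.9, 0], "spin": 0}
    - {"offset": [1, 7.8, 0], "spin": 0}
    - {"offset": [1.5, 11.7, 0], "spin": 0}
    - {"offset": [2, 15.6, 0], "spin": 0}
    - {"offset": [2.5, 19.5, 0], "spin": 0}
    - {"offset": [3, 23.4, 0], "spin": 0}
    - {"offset": [3.5, 27.3, 0], "spin": 0}
    - {"offset": [4, 31, 0], "spin": 0}

```text
time_s: 18.95
eef_pos: [490.6, 394.5, 139.3]
ee_rot: [-0.0, 0.997, -0.071, 0.0]
force: [0.5, -0.6, -2.5]
grip_width: 0.691
grip_force: 39.8
```

send_rows:
  targets:
    - {"offset": [0.2, 1.7, 0], "spin": 0}
    - {"offset": [0.2, 1.7, 0], "spin": 0}
    - {"offset": [0.2, 1.7, 0], "spin": 0}
    - {"offset": [0.2, 1.7, 0], "spin": 0}

```text
time_s: 19.28
eef_pos: [492.9, 408.5, 138.8]
ee_rot: [0.0, 0.997, -0.071, -0.0]
force: [-0.7, -0.0, -2.4]
grip_width: 0.692
grip_force: 39.7
```

send_rows:
  targets:
    - {"offset": [0, 0, -3], "spin": 0}
    - {"offset": [0, 0, -6], "spin": 0}
    - {"offset": [0, 0, -9], "spin": 0}
    - {"offset": [0, 0, -10.3], "spin": 0}
    - {"offset": [0, 0, -10.7], "spin": 0}
    - {"offset": [0, 0, -10.8], "spin": 0}
    - {"offset": [0, 0, -10.8], "spin": 0}

```text
time_s: 19.87
eef_pos: [493.6, 408.7, 31.6]
ee_rot: [-0.0, 0.997, -0.072, 0.0]
force: [0.2, 0.4, -2.2]
grip_width: 0.693
grip_force: 40.8
```

send_rows:
  targets:
    - {"offset": [0, 0, -0.15], "spin": 0}
    - {"offset": [0, 0, -0.3], "spin": 0}
    - {"offset": [0, 0, -0.3], "spin": 0}

```text
time_s: 20.12
eef_pos: [493.9, 408.9, 31.2]
ee_rot: [-0.0, 0.997, -0.071, 0.001]
force: [-6.6, -7.9, 18.1]
grip_width: 0.695
grip_force: 42.8
```

send_rows:
  targets:
    - {"offset": [0, 0, 0], "spin": 0}
    - {"offset": [0, 0, 0], "spin": 0}
    - {"offset": [0, 0, 0], "spin": 0}
    - {"offset": [0, 0, 0], "spin": 0}
    - {"offset": [0, 0, 2], "spin": 0}
    - {"offset": [0, 0, 5], "spin": 0}
    - {"offset": [0, 0, 9], "spin": 0}
    - {"offset": [0, -1, 12], "spin": 0}
  grip: 1

```text
time_s: 20.78
eef_pos: [493.0, 400.3, 150.3]
ee_rot: [-0.001, 0.998, -0.07, 0.001]
force: [0.5, -1.0, 1.0]
grip_width: 1.0
grip_force: 0.0
```

send_rows:
  targets:
    - {"offset": [-0.9, -3.5, 0], "spin": 0}
    - {"offset": [-1.8, -7, 0], "spin": 0}
    - {"offset": [-2.6, -10.5, 0], "spin": 0}
    - {"offset": [-3.5, -14, 0], "spin": 0}
    - {"offset": [-4.4, -17.5, 0], "spin": 0}
    - {"offset": [-5.3, -21, 0], "spin": 0}
    - {"offset": [-6.1, -24.5, 0], "spin": 0}
    - {"offset": [-7, -27.8, 0], "spin": 0}

```text
time_s: 21.45
eef_pos: [422.4, 119.7, 147.7]
ee_rot: [0.0, 0.997, -0.071, 0.0]
force: [0.6, -0.1, 1.2]
grip_width: 1.001
grip_force: 0.0
```

send_rows:
  targets:
    - {"offset": [0, 0, 0], "spin": 0}
    - {"offset": [0, 0, 0], "spin": 0}
    - {"offset": [0, 0, 0], "spin": 0}

```text
time_s: 21.7
eef_pos: [423.3, 121.5, 147.8]
ee_rot: [-0.0, 0.997, -0.071, 0.0]
force: [-0.3, -0.1, -0.2]
grip_width: 1.005
grip_force: 0.0
```

```bash
python3 look.py 7
```

```text
scene 235 [309.8, 156.6, 69.3] [306.5, 159.4] 29.4 [12.0, 126.0, 109.0]
scene 279 [327.2, -129.8, 69.2] [323.7, -128.7] 29.0 [165.0, 133.0, 10.0]
scene 313 [429.1, 120.1, 68.9] [426.2, 121.3] 28.7 [171.0, 163.0, 142.0]
scene 315 [427.9, 10.4, 69.0] [423.6, 10.7] 29.9 [170.0, 161.0, 141.0]
scene 386 [525.7, 64.0, 69.0] [522.2, 64.1] 28.8 [172.0, 163.0, 143.0]
scene 398 [524.6, -52.0, 69.0] [521.3, -51.6] 28.8 [174.0, 165.0, 144.0]
scene 101 [613.7, 92.7, 69.5] [618.8, 95.5] 35.1 [154.0, 137.0, 123.0]
scene 445 [501.1, 403.9, 77.4] [494.9, 407.3] 30.6 [144.0, 136.0, 119.0]
scene 1656 [668.8, 91.5, 70.0] [661.8, 93.8] 57.0 [146.0, 132.0, 119.0]
scene 405 [489.1, -362.7, 101.3] [485.5, -364.1] 29.8 [173.0, 88.0, 43.0]
top 169 [612.7, 94.5, 70.1] [617.8, 94.2] 37.9 [130.0, 119.0, 111.0]
top 417 [517.5, -50.9, 70.2] [518.1, -51.3] 28.1 [163.0, 158.0, 142.0]
top 213 [522.0, 54.6, 70.3] [519.7, 64.1] 27.4 [156.0, 152.0, 136.0]
top 434 [420.8, 11.3, 70.2] [421.2, 11.5] 28.1 [159.0, 155.0, 140.0]
top 459 [320.2, -128.3, 69.8] [320.7, -128.7] 28.1 [154.0, 135.0, 2.0]
top 511 [489.5, 406.7, 80.0] [491.3, 409.3] 29.8 [138.0, 133.0, 120.0]
top 1470 [657.7, 94.7, 70.2] [659.8, 95.3] 57.7 [132.0, 121.0, 112.0]
top 514 [482.5, -362.5, 101.9] [482.7, -363.7] 30.3 [155.0, 78.0, 41.0]
21.8 [423.2 122.1 147.6] [-0.     0.998 -0.07   0.   ]
```

send_rows:
  targets:
    - {"offset": [0, -0.1, -3], "spin": 0}
    - {"offset": [0, -0.1, -6], "spin": 0}
    - {"offset": [0, -0.1, -9], "spin": 0}
    - {"offset": [0, -0.1, -11.5], "spin": 0}
    - {"offset": [0, -0.1, -12.8], "spin": 0}
    - {"offset": [0, -0.1, -12.9], "spin": 0}
    - {"offset": [0, -0.1, -12.9], "spin": 0}

```text
time_s: 22.38
eef_pos: [422.9, 120.9, 18.4]
ee_rot: [0.0, 0.998, -0.07, -0.001]
force: [-0.4, 0.6, -0.0]
grip_width: 0.997
grip_force: 0.0
```

send_rows:
  targets:
    - {"offset": [0, 0, 0], "spin": 0}
    - {"offset": [0, 0, 0], "spin": 0}
    - {"offset": [0, 0, 0], "spin": 0}
    - {"offset": [0, 0, 0], "spin": 0}
    - {"offset": [0, 0, 0], "spin": 0}
    - {"offset": [0, 0, 0], "spin": 0}
  grip: 0

```text
time_s: 22.88
eef_pos: [423.7, 120.4, 19.9]
ee_rot: [-0.0, 0.997, -0.071, 0.001]
force: [-1.2, 1.1, 4.8]
grip_width: 0.691
grip_force: 37.2
```

send_rows:
  targets:
    - {"offset": [0, 0, 3], "spin": 0}
    - {"offset": [0, 0, 6.5], "spin": 0}
    - {"offset": [0, 0.5, 10], "spin": 0}
    - {"offset": [0, 3, 12], "spin": 0}
    - {"offset": [0, 6.8, 12], "spin": 0}
    - {"offset": [0, 10.7, 12], "spin": 0}
    - {"offset": [0, 14.6, 12], "spin": 0}
    - {"offset": [-0.1, 18.5, 12], "spin": 0}

```text
time_s: 23.55
eef_pos: [421.7, 307.2, 139.5]
ee_rot: [-0.0, 0.997, -0.071, 0.001]
force: [-0.1, 0.0, -2.1]
grip_width: 0.692
grip_force: 39.8
```

send_rows:
  targets:
    - {"offset": [0, 3.9, 0], "spin": 0}
    - {"offset": [-0.1, 7.8, 0], "spin": 0}
    - {"offset": [-0.2, 11.4, 0], "spin": 0}
    - {"offset": [-0.2, 11.4, 0], "spin": 0}
    - {"offset": [-0.2, 11.4, 0], "spin": 0}
    - {"offset": [-0.2, 11.4, 0], "spin": 0}

```text
time_s: 24.05
eef_pos: [419.8, 418.7, 138.8]
ee_rot: [0.0, 0.997, -0.071, -0.0]
force: [-0.1, 0.1, -1.8]
grip_width: 0.693
grip_force: 39.8
```

send_rows:
  targets:
    - {"offset": [0, 0, -3], "spin": 0}
    - {"offset": [0, 0, -6], "spin": 0}
    - {"offset": [0, 0, -9], "spin": 0}
    - {"offset": [0, 0, -10.3], "spin": 0}
    - {"offset": [0, 0, -10.7], "spin": 0}
    - {"offset": [0, 0, -10.9], "spin": 0}
    - {"offset": [0, 0, -11], "spin": 0}
    - {"offset": [0, 0, -11], "spin": 0}

```text
time_s: 24.72
eef_pos: [419.9, 417.4, 31.2]
ee_rot: [0.001, 0.997, -0.072, -0.0]
force: [-7.7, -6.8, 18.3]
grip_width: 0.692
grip_force: 42.6
```

send_rows:
  targets:
    - {"offset": [0, 0, 0], "spin": 0}
    - {"offset": [0, 0, 0], "spin": 0}
    - {"offset": [0, 0, 0], "spin": 0}
    - {"offset": [0, 0, 0], "spin": 0}
    - {"offset": [0, 0, 2], "spin": 0}
    - {"offset": [0, 0, 5], "spin": 0}
    - {"offset": [0, 0, 9], "spin": 0}
    - {"offset": [0, 0, 12], "spin": 0}
  grip: 1

```text
time_s: 25.38
eef_pos: [420.3, 419.2, 151.3]
ee_rot: [-0.0, 0.997, -0.071, 0.001]
force: [0.5, -0.4, 0.6]
grip_width: 1.003
grip_force: 0.0
```

send_rows:
  targets:
    - {"offset": [1, -3.5, 0], "spin": 0}
    - {"offset": [2, -7.1, 0], "spin": 0}
    - {"offset": [3, -10.6, 0], "spin": 0}
    - {"offset": [4, -14.2, 0], "spin": 0}
    - {"offset": [5.1, -17.7, 0], "spin": 0}
    - {"offset": [6.1, -21.2, 0], "spin": 0}
    - {"offset": [7.1, -24.8, 0], "spin": 0}
    - {"offset": [8.1, -28.3, 0], "spin": 0}

```text
time_s: 26.05
eef_pos: [501.2, 134.2, 148.8]
ee_rot: [-0.0, 0.997, -0.071, 0.0]
force: [0.2, 0.2, 0.4]
grip_width: 0.997
grip_force: 0.0
```

send_rows:
  targets:
    - {"offset": [1, -3.5, 0], "spin": 0}
    - {"offset": [2, -7.1, 0], "spin": 0}
    - {"offset": [2, -7.1, 0], "spin": 0}
    - {"offset": [2, -7.1, 0], "spin": 0}
    - {"offset": [2, -7.1, 0], "spin": 0}

```text
time_s: 26.47
eef_pos: [520.8, 65.4, 148.5]
ee_rot: [-0.0, 0.997, -0.071, -0.0]
force: [-0.7, 0.1, 0.4]
grip_width: 0.999
grip_force: 0.0
```

```bash
python3 look.py 8
```

```text
scene 276 [327.2, -130.0, 69.2] [323.6, -130.6] 29.7 [192.0, 159.0, 10.0]
scene 318 [428.1, 10.1, 69.0] [424.0, 10.2] 29.5 [174.0, 165.0, 144.0]
scene 384 [525.5, 64.3, 69.0] [522.7, 64.4] 29.3 [175.0, 165.0, 144.0]
scene 391 [524.2, -51.8, 69.0] [521.5, -52.0] 28.9 [174.0, 165.0, 144.0]
scene 99 [613.7, 92.0, 69.6] [617.0, 93.7] 33.2 [140.0, 125.0, 112.0]
scene 825 [467.3, 407.7, 77.9] [458.5, 415.1] 68.1 [147.0, 138.0, 121.0]
scene 1657 [668.8, 91.5, 70.1] [661.2, 93.4] 56.7 [141.0, 127.0, 115.0]
scene 409 [489.3, -362.6, 101.2] [486.1, -364.3] 30.3 [170.0, 87.0, 42.0]
top 416 [517.4, -51.1, 70.0] [518.3, -51.2] 28.2 [160.0, 155.0, 140.0]
top 359 [420.1, 7.2, 69.8] [421.5, 10.0] 28.6 [164.0, 160.0, 145.0]
top 459 [320.1, -128.2, 70.0] [320.3, -128.4] 27.9 [167.0, 156.0, 1.0]
top 508 [489.5, 406.8, 79.8] [490.6, 409.5] 29.9 [139.0, 135.0, 121.0]
top 525 [417.2, 415.1, 80.1] [418.3, 417.6] 30.1 [140.0, 135.0, 122.0]
top 360 [696.6, 90.3, 70.3] [687.0, 90.8] 48.9 [135.0, 123.0, 114.0]
top 507 [482.6, -362.5, 101.7] [482.5, -363.4] 31.0 [150.0, 76.0, 39.0]
26.5667 [520.7  66.2 148.6] [-0.     0.998 -0.07  -0.   ]
```

send_rows:
  targets:
    - {"offset": [0, -0.1, -3], "spin": 0}
    - {"offset": [0, -0.1, -6], "spin": 0}
    - {"offset": [0, -0.1, -9], "spin": 0}
    - {"offset": [0, -0.1, -11.5], "spin": 0}
    - {"offset": [0, -0.1, -12.8], "spin": 0}
    - {"offset": [0, -0.1, -13], "spin": 0}
    - {"offset": [0, -0.1, -13], "spin": 0}

```text
time_s: 27.15
eef_pos: [520.6, 65.1, 18.4]
ee_rot: [-0.0, 0.998, -0.07, -0.001]
force: [-0.4, -0.1, 1.0]
grip_width: 0.997
grip_force: 0.0
```

send_rows:
  targets:
    - {"offset": [0, 0, 0], "spin": 0}
    - {"offset": [0, 0, 0], "spin": 0}
    - {"offset": [0, 0, 0], "spin": 0}
    - {"offset": [0, 0, 0], "spin": 0}
    - {"offset": [0, 0, 0], "spin": 0}
    - {"offset": [0, 0, 0], "spin": 0}
  grip: 0

```text
time_s: 27.65
eef_pos: [521.7, 64.4, 20.1]
ee_rot: [-0.0, 0.997, -0.071, 0.001]
force: [-1.9, 1.1, 5.9]
grip_width: 0.696
grip_force: 37.5
```

send_rows:
  targets:
    - {"offset": [0, 0, 3], "spin": 0}
    - {"offset": [0, 0, 6.5], "spin": 0}
    - {"offset": [0.1, 0.5, 10], "spin": 0}
    - {"offset": [0.4, 3, 12], "spin": 0}
    - {"offset": [1, 6.8, 12], "spin": 0}
    - {"offset": [1.5, 10.7, 12], "spin": 0}
    - {"offset": [2, 14.6, 12], "spin": 0}
    - {"offset": [2.6, 18.4, 12], "spin": 0}

```text
time_s: 28.32
eef_pos: [546.7, 250.2, 139.5]
ee_rot: [-0.0, 0.997, -0.071, 0.0]
force: [1.5, -1.3, -1.6]
grip_width: 0.693
grip_force: 39.5
```

send_rows:
  targets:
    - {"offset": [0.45, 3, 0], "spin": 0}
    - {"offset": [0.45, 3, 0], "spin": 0}
    - {"offset": [0.45, 3, 0], "spin": 0}
    - {"offset": [0.45, 3, 0], "spin": 0}

```text
time_s: 28.65
eef_pos: [551.3, 277.8, 138.8]
ee_rot: [0.0, 0.997, -0.071, 0.0]
force: [0.8, -0.8, -1.7]
grip_width: 0.687
grip_force: 39.5
```

send_rows:
  targets:
    - {"offset": [0, 0.1, -3], "spin": 0}
    - {"offset": [0, 0.1, -6], "spin": 0}
    - {"offset": [0, 0.1, -9], "spin": 0}
    - {"offset": [0, 0.1, -10.3], "spin": 0}
    - {"offset": [0, 0.1, -10.7], "spin": 0}
    - {"offset": [0, 0.1, -10.9], "spin": 0}
    - {"offset": [0, 0.1, -11], "spin": 0}
    - {"offset": [0, 0.1, -11], "spin": 0}

```text
time_s: 29.32
eef_pos: [551.8, 278.1, 31.2]
ee_rot: [0.0, 0.997, -0.071, 0.0]
force: [-5.9, -3.3, 10.3]
grip_width: 0.693
grip_force: 41.8
```

send_rows:
  targets:
    - {"offset": [0, 0, 0], "spin": 0}
    - {"offset": [0, 0, 0], "spin": 0}
    - {"offset": [0, 0, 0], "spin": 0}
    - {"offset": [0, 0, 0], "spin": 0}
    - {"offset": [0, 0, 2], "spin": 0}
    - {"offset": [0, 0, 5], "spin": 0}
    - {"offset": [0, 0, 9], "spin": 0}
    - {"offset": [0, 0, 12], "spin": 0}
  grip: 1

```text
time_s: 29.98
eef_pos: [551.8, 279.2, 151.4]
ee_rot: [-0.0, 0.997, -0.071, 0.001]
force: [1.4, -0.1, 0.6]
grip_width: 1.004
grip_force: 0.0
```

send_rows:
  targets:
    - {"offset": [-0.3, -3.7, 0], "spin": 0}
    - {"offset": [-0.7, -7.4, 0], "spin": 0}
    - {"offset": [-1, -11.1, 0], "spin": 0}
    - {"offset": [-1.4, -14.8, 0], "spin": 0}
    - {"offset": [-1.7, -18.5, 0], "spin": 0}
    - {"offset": [-2.1, -22.2, 0], "spin": 0}
    - {"offset": [-2.4, -25.9, 0], "spin": 0}
    - {"offset": [-2.8, -29.5, 0], "spin": 0}

```text
time_s: 30.65
eef_pos: [523.2, -17.7, 148.9]
ee_rot: [0.0, 0.997, -0.071, 0.0]
force: [-0.1, -0.1, 0.5]
grip_width: 1.0
grip_force: 0.0
```

send_rows:
  targets:
    - {"offset": [-0.3, -3.5, 0], "spin": 0}
    - {"offset": [-0.3, -3.5, 0], "spin": 0}
    - {"offset": [-0.3, -3.5, 0], "spin": 0}
    - {"offset": [-0.3, -3.5, 0], "spin": 0}

```text
time_s: 30.98
eef_pos: [520.5, -50.5, 148.7]
ee_rot: [-0.0, 0.997, -0.071, -0.0]
force: [0.1, 0.8, -0.1]
grip_width: 0.999
grip_force: 0.0
```

```bash
python3 look.py 9
```

```text
scene 239 [309.9, 156.3, 69.1] [305.2, 159.0] 30.2 [12.0, 125.0, 109.0]
scene 102 [334.3, -142.5, 68.5] [325.0, -133.3] 28.3 [172.0, 141.0, 11.0]
scene 271 [430.9, 10.6, 68.8] [425.8, 10.3] 27.7 [171.0, 162.0, 142.0]
scene 396 [524.4, -52.0, 68.9] [521.3, -51.6] 29.2 [175.0, 165.0, 145.0]
scene 101 [613.7, 91.6, 69.5] [618.3, 93.5] 33.2 [146.0, 130.0, 116.0]
scene 818 [467.2, 407.8, 77.9] [458.3, 412.7] 66.5 [152.0, 143.0, 125.0]
scene 520 [559.2, 274.7, 77.6] [553.5, 277.6] 30.5 [146.0, 138.0, 121.0]
scene 1655 [668.9, 91.4, 70.2] [660.8, 94.7] 57.7 [131.0, 118.0, 107.0]
scene 410 [489.3, -362.6, 101.3] [484.6, -363.8] 30.6 [142.0, 73.0, 37.0]
top 171 [612.7, 94.8, 70.0] [619.5, 95.3] 38.9 [124.0, 113.0, 105.0]
top 455 [320.1, -128.2, 70.1] [320.6, -128.5] 28.1 [164.0, 154.0, 1.0]
top 439 [303.6, 157.9, 70.0] [302.9, 158.7] 27.7 [14.0, 121.0, 107.0]
top 486 [546.9, 277.2, 80.1] [549.0, 279.0] 29.9 [137.0, 133.0, 119.0]
top 507 [489.4, 406.7, 80.1] [491.0, 409.2] 30.1 [140.0, 136.0, 122.0]
top 532 [416.9, 414.8, 79.6] [418.2, 417.2] 30.3 [149.0, 146.0, 131.0]
top 1464 [657.5, 94.6, 70.2] [659.4, 95.2] 57.9 [118.0, 108.0, 100.0]
top 513 [482.6, -362.4, 101.7] [482.6, -362.8] 30.5 [122.0, 61.0, 32.0]
31.0833 [520.6 -49.8 148.7] [-0.     0.998 -0.07   0.   ]
```

send_rows:
  targets:
    - {"offset": [0, -0.15, -3], "spin": 0}
    - {"offset": [0, -0.15, -6], "spin": 0}
    - {"offset": [0, -0.15, -9], "spin": 0}
    - {"offset": [0, -0.15, -11.5], "spin": 0}
    - {"offset": [0, -0.15, -12.8], "spin": 0}
    - {"offset": [0, -0.15, -13], "spin": 0}
    - {"offset": [0, -0.15, -13], "spin": 0}

```text
time_s: 31.67
eef_pos: [520.4, -51.4, 18.4]
ee_rot: [-0.0, 0.998, -0.07, -0.001]
force: [0.3, -0.5, 0.1]
grip_width: 0.999
grip_force: 0.0
```

send_rows:
  targets:
    - {"offset": [0, 0, 0], "spin": 0}
    - {"offset": [0, 0, 0], "spin": 0}
    - {"offset": [0, 0, 0], "spin": 0}
    - {"offset": [0, 0, 0], "spin": 0}
    - {"offset": [0, 0, 0], "spin": 0}
    - {"offset": [0, 0, 0], "spin": 0}
  grip: 0

```text
time_s: 32.17
eef_pos: [521.2, -52.3, 20.1]
ee_rot: [0.0, 0.997, -0.071, 0.001]
force: [-1.6, 1.8, 5.3]
grip_width: 0.693
grip_force: 37.5
```

send_rows:
  targets:
    - {"offset": [0, 0, 3], "spin": 0}
    - {"offset": [0, 0, 6.5], "spin": 0}
    - {"offset": [0, 0.5, 10], "spin": 0}
    - {"offset": [-0.4, 3, 12], "spin": 0}
    - {"offset": [-0.9, 6.8, 12], "spin": 0}
    - {"offset": [-1.4, 10.7, 12], "spin": 0}
    - {"offset": [-1.9, 14.6, 12], "spin": 0}
    - {"offset": [-2.4, 18.4, 12], "spin": 0}

```text
time_s: 32.83
eef_pos: [495.9, 133.5, 139.5]
ee_rot: [-0.0, 0.997, -0.071, 0.001]
force: [0.2, -1.1, -2.0]
grip_width: 0.692
grip_force: 39.5
```

send_rows:
  targets:
    - {"offset": [-0.5, 3.9, 0], "spin": 0}
    - {"offset": [-1, 7.8, 0], "spin": 0}
    - {"offset": [-1.5, 11.7, 0], "spin": 0}
    - {"offset": [-1.95, 15.8, 0], "spin": 0}
    - {"offset": [-1.95, 15.8, 0], "spin": 0}
    - {"offset": [-1.95, 15.8, 0], "spin": 0}
    - {"offset": [-1.95, 15.8, 0], "spin": 0}

```text
time_s: 33.42
eef_pos: [476.9, 289.5, 138.9]
ee_rot: [0.0, 0.997, -0.071, 0.0]
force: [0.0, -0.5, -2.4]
grip_width: 0.688
grip_force: 39.5
```

send_rows:
  targets:
    - {"offset": [0, 0.1, -3], "spin": 0}
    - {"offset": [0, 0.1, -6], "spin": 0}
    - {"offset": [0, 0.1, -9], "spin": 0}
    - {"offset": [0, 0.1, -10.3], "spin": 0}
    - {"offset": [0, 0.1, -10.7], "spin": 0}
    - {"offset": [0, 0.1, -10.9], "spin": 0}
    - {"offset": [0, 0.1, -11], "spin": 0}
    - {"offset": [0, 0.1, -11], "spin": 0}

```text
time_s: 34.08
eef_pos: [476.2, 288.6, 31.3]
ee_rot: [0.001, 0.997, -0.072, -0.002]
force: [-17.2, -10.4, 27.6]
grip_width: 0.693
grip_force: 43.5
```

send_rows:
  targets:
    - {"offset": [0, 0, 0], "spin": 0}
    - {"offset": [0, 0, 0], "spin": 0}
    - {"offset": [0, 0, 0], "spin": 0}
    - {"offset": [0, 0, 0], "spin": 0}
    - {"offset": [0, 0, 2], "spin": 0}
    - {"offset": [0, 0, 5], "spin": 0}
    - {"offset": [0, 0, 9], "spin": 0}
    - {"offset": [0, 0, 12], "spin": 0}
  grip: 1

```text
time_s: 34.75
eef_pos: [477.3, 290.6, 151.1]
ee_rot: [-0.0, 0.997, -0.071, 0.001]
force: [0.1, 0.3, 0.5]
grip_width: 1.0
grip_force: 0.0
```

send_rows:
  targets:
    - {"offset": [-0.7, -3.5, 0], "spin": 0}
    - {"offset": [-1.4, -7, 0], "spin": 0}
    - {"offset": [-2, -10.5, 0], "spin": 0}
    - {"offset": [-2.7, -14, 0], "spin": 0}
    - {"offset": [-3.4, -17.5, 0], "spin": 0}
    - {"offset": [-4.1, -21, 0], "spin": 0}
    - {"offset": [-4.8, -24.5, 0], "spin": 0}
    - {"offset": [-5.4, -27.9, 0], "spin": 0}

```text
time_s: 35.42
eef_pos: [422.3, 10.0, 148.7]
ee_rot: [0.0, 0.997, -0.071, 0.0]
force: [1.7, -0.1, -0.2]
grip_width: 0.999
grip_force: 0.0
```

send_rows:
  targets:
    - {"offset": [0, 0, 0], "spin": 0}
    - {"offset": [0, 0, 0], "spin": 0}
    - {"offset": [0, 0, 0], "spin": 0}

```text
time_s: 35.67
eef_pos: [423.1, 11.9, 148.7]
ee_rot: [-0.0, 0.997, -0.071, 0.0]
force: [-0.4, 0.1, -0.1]
grip_width: 1.001
grip_force: 0.0
```

```bash
python3 look.py 10
```

```text
scene 238 [310.1, 156.3, 69.1] [307.7, 158.8] 28.1 [11.0, 122.0, 106.0]
scene 275 [326.8, -129.9, 69.2] [322.3, -129.1] 30.0 [187.0, 155.0, 10.0]
scene 320 [428.0, 10.2, 68.9] [424.3, 11.3] 29.3 [169.0, 160.0, 140.0]
scene 100 [613.7, 90.9, 69.6] [616.4, 93.9] 33.1 [137.0, 122.0, 109.0]
scene 815 [467.0, 407.9, 77.8] [457.3, 416.7] 68.4 [142.0, 134.0, 117.0]
scene 966 [523.8, 279.4, 77.6] [515.8, 282.9] 68.2 [142.0, 135.0, 118.0]
scene 1656 [669.0, 91.5, 70.1] [661.6, 94.6] 57.2 [137.0, 124.0, 112.0]
scene 402 [488.9, -362.5, 101.3] [485.6, -364.2] 30.4 [170.0, 87.0, 42.0]
top 166 [612.5, 95.0, 70.0] [618.3, 94.4] 37.8 [115.0, 106.0, 99.0]
top 463 [320.1, -128.2, 70.0] [320.3, -128.8] 28.2 [163.0, 152.0, 1.0]
top 375 [304.1, 162.3, 70.1] [302.8, 158.9] 27.8 [20.0, 121.0, 107.0]
top 492 [546.8, 277.1, 80.1] [548.8, 278.7] 29.9 [136.0, 131.0, 118.0]
top 509 [489.5, 406.6, 80.1] [490.8, 408.5] 30.1 [136.0, 131.0, 118.0]
top 504 [471.2, 287.3, 80.1] [472.8, 289.0] 30.0 [136.0, 132.0, 119.0]
top 526 [417.1, 414.9, 80.0] [418.3, 417.3] 29.9 [136.0, 132.0, 119.0]
top 1474 [657.5, 94.6, 70.2] [659.1, 94.6] 57.4 [123.0, 113.0, 104.0]
top 504 [482.7, -362.6, 101.8] [483.1, -363.0] 30.3 [153.0, 77.0, 40.0]
35.7667 [423.1  12.6 148.6] [-0.     0.998 -0.07  -0.   ]
```

send_rows:
  targets:
    - {"offset": [0, -0.1, -3], "spin": 0}
    - {"offset": [0, -0.1, -6], "spin": 0}
    - {"offset": [0, -0.1, -9], "spin": 0}
    - {"offset": [0, -0.1, -11.5], "spin": 0}
    - {"offset": [0, -0.1, -12.8], "spin": 0}
    - {"offset": [0, -0.1, -13], "spin": 0}
    - {"offset": [0, -0.1, -13], "spin": 0}

```text
time_s: 36.35
eef_pos: [422.8, 11.5, 18.3]
ee_rot: [-0.0, 0.998, -0.07, -0.001]
force: [-0.3, -0.8, -0.3]
grip_width: 1.001
grip_force: 0.0
```

send_rows:
  targets:
    - {"offset": [0, 0, 0], "spin": 0}
    - {"offset": [0, 0, 0], "spin": 0}
    - {"offset": [0, 0, 0], "spin": 0}
    - {"offset": [0, 0, 0], "spin": 0}
    - {"offset": [0, 0, 0], "spin": 0}
    - {"offset": [0, 0, 0], "spin": 0}
  grip: 0

```text
time_s: 36.85
eef_pos: [423.7, 10.8, 19.9]
ee_rot: [0.0, 0.997, -0.071, 0.001]
force: [-0.9, 2.1, 6.1]
grip_width: 0.697
grip_force: 36.8
```

send_rows:
  targets:
    - {"offset": [0, 0, 3], "spin": 0}
    - {"offset": [0, 0, 6.5], "spin": 0}
    - {"offset": [0, 0.5, 10], "spin": 0}
    - {"offset": [-0.2, 3, 12], "spin": 0}
    - {"offset": [-0.4, 6.8, 12], "spin": 0}
    - {"offset": [-0.7, 10.7, 12], "spin": 0}
    - {"offset": [-0.9, 14.6, 12], "spin": 0}
    - {"offset": [-1.1, 18.4, 12], "spin": 0}

```text
time_s: 37.52
eef_pos: [411.5, 196.7, 139.6]
ee_rot: [-0.0, 0.997, -0.071, 0.001]
force: [0.6, -0.5, -2.1]
grip_width: 0.694
grip_force: 39.9
```

send_rows:
  targets:
    - {"offset": [-0.2, 3.9, 0], "spin": 0}
    - {"offset": [-0.5, 7.8, 0], "spin": 0}
    - {"offset": [-0.7, 10.5, 0], "spin": 0}
    - {"offset": [-0.7, 10.5, 0], "spin": 0}
    - {"offset": [-0.7, 10.5, 0], "spin": 0}
    - {"offset": [-0.7, 10.5, 0], "spin": 0}

```text
time_s: 38.02
eef_pos: [404.9, 299.3, 138.9]
ee_rot: [0.0, 0.997, -0.071, 0.0]
force: [0.0, -0.3, -1.7]
grip_width: 0.694
grip_force: 39.9
```

Now I'll place it and then back off toward the base-right side for a clear final look.

send_rows:
  targets:
    - {"offset": [0, 0.1, -3], "spin": 0}
    - {"offset": [0, 0.1, -6], "spin": 0}
    - {"offset": [0, 0.1, -9], "spin": 0}
    - {"offset": [0, 0.1, -10.3], "spin": 0}
    - {"offset": [0, 0.1, -10.7], "spin": 0}
    - {"offset": [0, 0.1, -10.9], "spin": 0}
    - {"offset": [0, 0.1, -10.9], "spin": 0}

```text
time_s: 38.6
eef_pos: [404.6, 299.2, 31.3]
ee_rot: [0.001, 0.997, -0.072, -0.001]
force: [-8.9, -5.7, 14.5]
grip_width: 0.693
grip_force: 42.0
```

send_rows:
  targets:
    - {"offset": [0, 0, 0], "spin": 0}
    - {"offset": [0, 0, 0], "spin": 0}
    - {"offset": [0, 0, 0], "spin": 0}
    - {"offset": [0, 0, 0], "spin": 0}
    - {"offset": [0, 0, 2], "spin": 0}
    - {"offset": [0, 0, 5], "spin": 0}
    - {"offset": [0, 0, 9], "spin": 0}
    - {"offset": [0, 0, 12], "spin": 0}
  grip: 1

```text
time_s: 39.27
eef_pos: [405.3, 300.6, 152.2]
ee_rot: [-0.0, 0.997, -0.071, 0.001]
force: [0.1, 0.2, 0.5]
grip_width: 1.0
grip_force: 0.0
```

send_rows:
  targets:
    - {"offset": [0, -3.8, 0.5], "spin": 0}
    - {"offset": [0, -7.6, 1], "spin": 0}
    - {"offset": [0, -11.4, 1.5], "spin": 0}
    - {"offset": [0, -15.2, 2], "spin": 0}
    - {"offset": [0, -19, 2.5], "spin": 0}
    - {"offset": [0, -22.8, 3], "spin": 0}
    - {"offset": [0, -26.6, 3.5], "spin": 0}
    - {"offset": [0, -30.4, 4], "spin": 0}

```text
time_s: 39.93
eef_pos: [404.5, -5.2, 190.1]
ee_rot: [0.0, 0.997, -0.071, 0.0]
force: [1.2, 0.3, 0.4]
grip_width: 1.002
grip_force: 0.0
```

```bash
python3 look.py 11; python3 - <<'E'
from dial import *
for cam,c0 in(("top",(484,-364)),("scene",(486.1,-363.6))): print(np.round(unwrap(cam,cv2.imread(f"pics/{cam}11.png"),c0,"x_"+cam),1))
a=cv2.imread("pics/top11.png");cv2.imwrite("pics/top11v.png",cv2.resize(a,(800,600),interpolation=cv2.INTER_CUBIC))
E
```

```text
scene 233 [309.3, 156.6, 69.1] [306.3, 157.5] 29.3 [12.0, 122.0, 106.0]
scene 272 [327.0, -130.1, 69.5] [324.0, -129.1] 29.6 [186.0, 154.0, 10.0]
scene 94 [613.2, 92.1, 69.4] [616.0, 94.0] 33.0 [136.0, 122.0, 109.0]
scene 1353 [492.3, 284.1, 77.8] [480.7, 289.2] 104.1 [142.0, 134.0, 118.0]
scene 821 [467.3, 407.6, 77.9] [457.7, 411.2] 67.6 [141.0, 133.0, 116.0]
scene 1657 [668.8, 91.5, 70.2] [662.1, 94.9] 57.5 [136.0, 122.0, 110.0]
scene 406 [489.3, -362.3, 101.4] [485.5, -364.3] 30.5 [168.0, 86.0, 41.0]
top 169 [612.7, 95.0, 70.1] [618.8, 95.4] 38.8 [114.0, 104.0, 97.0]
top 460 [320.1, -128.1, 70.1] [320.3, -128.5] 28.0 [161.0, 151.0, 1.0]
top 454 [302.6, 158.4, 70.1] [302.8, 158.6] 27.9 [16.0, 119.0, 106.0]
top 494 [546.8, 277.0, 80.0] [549.1, 279.0] 29.8 [134.0, 130.0, 117.0]
top 514 [489.4, 406.7, 79.9] [490.7, 409.1] 29.6 [134.0, 130.0, 116.0]
top 498 [471.3, 287.2, 80.1] [472.9, 289.3] 30.0 [135.0, 131.0, 118.0]
top 529 [417.2, 415.0, 79.8] [418.1, 416.9] 29.9 [134.0, 130.0, 117.0]
top 519 [401.0, 297.7, 80.1] [401.9, 299.7] 30.0 [136.0, 132.0, 118.0]
top 1467 [657.3, 94.7, 70.1] [659.2, 94.9] 57.5 [120.0, 110.0, 102.0]
top 505 [482.8, -362.4, 102.0] [484.8, -362.9] 30.8 [151.0, 76.0, 39.0]
40.0333 [405.4  -7.8 190.5] [ 0.001  0.997 -0.074  0.001]
[11.2 41.8 30.6]
[11.1 41.2 30.1]
```

View pics/top11v.png

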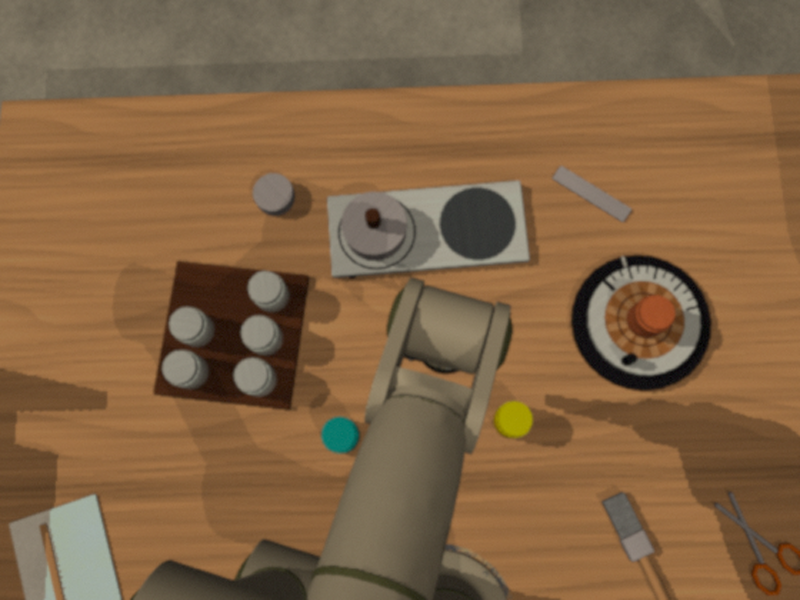

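The top view shows all five jars upright and well inside the board, the weight on the sunburst circle and the pot inside the ring. The dial is at 30, and the tin, rule and look-alikes haven't moved. I'm handing the job in.

```bash
python3 -c "
from rig import ctrl
print(ctrl.finish_job())"
```

```text
the job is handed in; nothing more can be done
None
```

I handed the job in after about 40 s of the 210 s: the pot stands in the ring (about 3 mm off centre), the dial reads about 30° (30.1 and 30.6 from the two cameras), the weight is centred on the sunburst circle, and all five jars are upright on the board.

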